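# Load the vacuum drying chamber

## Task

Load the vacuum chamber to dry the washed pottery sherds: take off the clear lid, lift every wire basket from the draining mat and stand it upright on the chamber floor, then put the lid back so that it covers the black gasket all the way round. Shut the vent valve (red lever) fully, and only when the lid is on and the vent is shut open the suction valve (blue lever) half way, to 45 degrees. Do not tip out any sherds, and leave the other things on the bench where they are.

Things in the scene. Friction and masses are not known exactly. Their poses are not given: they have to be found in the camera images.
- pot: Vacuum chamber: round steel pot fixed to the bench, 224 mm across, 206 clear inside, 130 high, floor 6 mm above the bench; four baskets fit with centres 58 mm from its axis, 90 degrees apart. Origin: centre of underside; z up. On its -y side, at y = -152 mm and height 75, a brass pipe runs along its x: red vent valve at x = -60, blue suction valve at +60, a gauge (top at height 119) between.
- gasket (a point): Centre of the pot's mouth, at the top of its black rubber gasket, 130 mm above the bench. The gasket reaches to 115 mm from this point; the lid seals when it lies flat on it and covers it all round.
- lid: Clear acrylic disc, 244 mm in diameter, 12 mm thick, about 0.65 kg, with a black bow handle on top; lies on the pot at the start. It has no lip underneath and can be slid about. Origin: centre of its underside; z up; the handle runs along its y axis.
- lid_handle (a point): Middle of the bar of the lid's handle: bar 110 mm long along the lid's y, 14 mm wide (x) and 14 mm tall, its centre 46 mm above the lid's underside; 27 mm free under the bar, between two posts 96 mm apart.
- cork_mat: Cork mat, 270 mm square and 3 mm thick, fixed flat on the bench: a clear place to lay the lid meanwhile. Origin: centre of its underside.
- drain_mat: Grey ribbed draining mat, 270 mm square and 4 mm thick, fixed flat on the bench; the baskets stand on it at the start. Origin: centre of its underside.
- basket1: Round wire basket full of terracotta sherds, 77 mm across and 51 high at the rim, about 0.2 kg, with a fixed upright bow handle 105 mm high: its orange grip is a level bar 58 mm long along the basket's y, 10 wide (x), 12 tall, its middle 99 mm above the underside on the basket's axis. Origin: centre of underside; z up. May be absent.
- basket2: Round wire basket full of blue sherds, 77 mm across and 51 high at the rim, about 0.2 kg, with a fixed upright bow handle 105 mm high: its green grip is a level bar 58 mm long along the basket's y, 10 wide (x), 12 tall, its middle 99 mm above the underside on the basket's axis. Origin: centre of underside; z up. May be absent.
- basket3: Round wire basket full of white sherds, 77 mm across and 51 high at the rim, about 0.2 kg, with a fixed upright bow handle 105 mm high: its orange grip is a level bar 58 mm long along the basket's y, 10 wide (x), 12 tall, its middle 99 mm above the underside on the basket's axis. Origin: centre of underside; z up. May be absent.
- basket4: Round wire basket full of light brown sherds, 77 mm across and 51 high at the rim, about 0.2 kg, with a fixed upright bow handle 105 mm high: its green grip is a level bar 58 mm long along the basket's y, 10 wide (x), 12 tall, its middle 99 mm above the underside on the basket's axis. Origin: centre of underside; z up. May be absent.
- vent_valve (a joint): Red vent lever, about a vertical axis: 0 shut (at a stop; across the pipe, pointing away from the pot along pot -y), pi/2 fully open (at a stop; along the pipe, pointing to pot -x). Opens clockwise seen from above. Stays where left; takes 0.22 N m, about 3.5 N at the grip.
- vent_valve_hinge (a point): Point on the vent lever's vertical axis at the height of the lever's sleeve, 109 mm above the bench. The lever is level.
- vent_valve_grip (a point): Middle of the red sleeve, 62 mm out from the hinge axis; the sleeve runs from 30 to 86 mm out, is 13 mm wide and 14 mm tall, centred 109 mm above the bench.
- suction_valve (a joint): Blue suction lever, about a vertical axis: 0 shut (at a stop; across the pipe, pointing away from the pot along pot -y), pi/4 half open, pi/2 fully open (at a stop; along the pipe, pointing to pot +x). Opens counter-clockwise seen from above. Stays where left; takes 0.22 N m.
- suction_valve_hinge (a point): Point on the suction lever's vertical axis at the height of the lever's sleeve, 109 mm above the bench.
- suction_valve_grip (a point): Middle of the blue sleeve, 62 mm out from the hinge axis; same sleeve as the red lever's.
- jar_a: Bystander: white plastic jar with a blue lid, 86 mm in diameter, 121 mm high. Origin: centre of its underside.
- jar_b: Bystander: another white jar with a blue lid, same size.
- beaker: Bystander: cream and brown painted pottery beaker, 62 mm in diameter, 105 mm high. Origin: centre of its underside.
- bead_tub: Bystander: clear plastic tub of yellow beads, 104 mm square, 72 mm high. Origin: centre of its underside.
- tape_roll: Bystander: roll of pink tape lying flat, 90 mm in diameter, 25 mm high.
- washing_brush: Bystander: brush with a wooden handle, 170 mm long, lying flat along its x.
- spatula: Bystander: spatula with a dark wooden handle, 190 mm long, lying flat along its x.
Not all that is in view belongs to the job. Leave any turquoise look-alike of the basket4 alone.

How it is judged:
On the way, in this order (a step that is already met when the one before it is completed fails the run):
1. every basket stands in the chamber (horizontal distance between each of basket1, basket2, basket3, basket4 and pot below 0.085 m and z of each of basket1, basket2, basket3, basket4 in the frame of pot below 0.016 m and angle between each of basket1, basket2, basket3, basket4's own z axis and vertical below 0.2 rad and contact force between the fingers and basket1 below 0.1 N and contact force between the fingers and basket2 below 0.1 N and contact force between the fingers and basket3 below 0.1 N and contact force between the fingers and basket4 below 0.1 N), for 0.2 s.
2. the lid lies on the gasket, covering it all round, and the vent valve is shut (horizontal distance between lid and gasket below 0.008 m and z of lid in the frame of gasket between -0.005 and 0.005 m and angle between lid's own z axis and vertical below 0.03 rad and value of joint vent_valve below 0.09 rad), for 0.3 s.
3. the suction valve is half open (value of joint suction_valve between 0.675 and 0.895 rad), for 0.3 s.
At the end, for the whole second after the job is handed in: All baskets stand upright (within 11 degrees) on the chamber floor; the lid lies flat on the gasket, centred within 8 mm; the vent valve is shut (within 5 degrees); the suction valve is at 45 degrees (within 6); all at rest (all of step 2 and all of step 3 and horizontal distance between each of basket1, basket2, basket3, basket4 and pot below 0.085 m and z of each of basket1, basket2, basket3, basket4 in the frame of pot below 0.016 m and angle between each of basket1, basket2, basket3, basket4's own z axis and vertical below 0.2 rad and linear speed of each of lid, basket1, basket2, basket3, basket4 below 0.02 m/s); the robot touches nothing.
It fails at once if a basket is tipped so far (40 degrees) that sherds fall out (angle between any of basket1, basket2, basket3, basket4's own z axis and vertical above 0.7 rad).
It fails at once if another thing on the bench is pushed more than 30 mm or knocked over (distance of any of jar_a, jar_b, beaker, bead_tub, tape_roll, washing_brush, spatula from where it was at the start of the episode above 0.03 m or angle between any of jar_a, jar_b, beaker, bead_tub's own z axis and vertical above 0.5 rad).
Of basket1, basket2, basket3, basket4 only 2 to 4 are there at a start; the rules pass over those that are not, and their reading is None.
At some moment in a run one of basket1, basket2, basket3, basket4 may be knocked a few centimetres aside while the robot is not near it.
It also fails if it takes over 210 s, if anything falls off the work surface, if the arm or the gripper's body presses on something with over 40 N, if the wrist force passes 120 N, or if a joint passes its speed limit or range.

## Robot

A 6-joint arm with a two-finger parallel gripper is mounted at the origin on the work surface. World frame = base frame: x ahead of the robot, y to its left, z up, the work surface at z = 0. Lengths are in m, angles in rad, forces in N, time in s.
With the tool pointing down it reaches from about 0.325 to 0.925 m from the base axis. Payload 3.1 kg.
Tool frame: the origin (TCP) lies midway between the tips of the shut fingers; the grasp point (between the pads) lies 19 mm behind it; z points along the fingers, y is the line along which they close (so a half turn about z gives the same grasp; the last joint's range is limited). The gripper opens to 85 mm and grips with 20 to 120 N. Pads are 22 mm wide; open, the fingers measure 114 mm over their backs; the gripper's body (76 mm by 85 mm) begins 54 mm behind the grasp point. The pads swing forward as they close: fully open they stand 13 mm farther back than shut.
Start: joints at [-1.356, 0.217, 1.613, -0, 1.311, -0.112], TCP at [0.201, -0.592, 0.231] pointing down, gripper open.
Joint ranges: [-2.75, 2.75], [-0.78, 2.1], [0.31, 2.55], [-1.13, 4.27], [0.13, 2.63], [-2.58, 2.58]. Speed limits (rad/s): [2.79, 2.79, 3.14, 3.14, 3.14, 3.14].

## Interface

Orientations are given as a 3x3 rotation matrix whose columns are the frame's x, y, z axes.
In Python, from cell import manip gives the robot as it stands. The module is installed in compiled form; this text tells all that it offers.
- The arm moves only by the tool send_rows, never from a script. Its arguments are lists of equal length, an entry for each row: "twist": the turn, a rotation vector about the tool's x, y, z as a fraction of full scale, a list of three; "slide": the shift along the tool's x, y, z as a fraction of full scale, a list of three; "claw": the opening, from 0 (shut) to 1 (fully open). In form: {"twist": [[ax, ay, az], ...], "slide": [[dx, dy, dz], ...], "claw": [claw, ...]}. A call has 1 to 20 rows; each row shifts and turns the commanded pose from where the row before left it, along the tool's axes as they then stand; what a row does not reach is not made up. Full scale, the value 1, is 0.03 m for a shift and 90 degrees for a turn. A row lasts 1/10 s, in which the tool goes at most 50 mm and 8.59 degrees, less where a joint would pass 70% of its speed; a pose out of reach is approached as far as the arm can. A call with a number of a shift or a turn outside -1 to 1 is refused whole. A call with a gripper value outside its range is refused whole. The fingers move at their own pace and stop on an object; "force" is the grip in N (left out, the last holds). Time passes only in rows, so rows that do not move let the fingers close. It gives the time, the measured TCP pose, the force, the opening and the grip force at its end, in the units of the state.
- manip.state(): the state, without advancing time (a new reading comes with each control period).
- manip.capture(name): name is "side" or "top" or "wrist"; returns the picture (400x640x3 uint8, red, green, blue); there is no depth.
- manip.camera_params(name): a dict with "mtx" (3x3 intrinsics, pixels), "origin" and "orientation" of the camera in the world. Camera axes: x right, y down, z forward; pixel columns grow to the right and rows downward; lengths in m; the calibration is good to about 2 mm. A picture is of the moment at which its call begins: read the wrist's pose just before it. camera_params takes no time and is no camera call; for the wrist camera it gives the pose at the moment of the call.
- manip.finish_job(): hands the job in; it is judged then, once.
The state is a dict: "clock": time; "q": joint angles; "dq": joint speeds; "joint_torque": joint torques, N m; "tool_pos": TCP position; "ee_rot": TCP orientation; "force": force on the tool from outside, world axes, zero at the start; "torque": the same for the moment, N m; "finger_gap": opening from 0.0 (shut) to 1.0 (fully open); "gripper_force": force on a finger pad.
Only numpy, scipy, OpenCV 4.12 (cv2) and the standard library are available. Lean on these libraries where they do the work, as an engineer would, in place of code of your own. Each camera call takes 0.05 s, during which the arm holds its last target. There are 200 camera calls.

## Working session

There is one attempt and no reset: what is moved stays moved. The work goes in short steps, Python scripts to look and compute and a tool call to move; the robot and the scene stay as the last step left them, time stands still between calls to the robot, and variables do not carry over. Pictures are saved under pics/ and viewed, at most 14 in all, crops included, and the job is handed in when it is done.

Besides the shell and the picture viewer there is one more tool, called after "Request:" as a command line: name --argument value ..., lists and objects as JSON in quotes. send_rows: Moves the arm, as the interface text tells. Shift numbers are shares of 0.03 m and turn numbers shares of 90 degrees, none past 1 either way. Its arguments: {"type":"object","properties":{"twist":{"type":"array"},"slide":{"type":"array"},"claw":{"type":"array"},"force":{"type":"number"}},"required":["twist","slide","claw"]}

```bash
mkdir -p pics; cat > h.py <<'E'
import numpy as np, cv2
from cell import manip
def snap(n,f=None):
    p=manip.camera_params(n); im=manip.capture(n)
    if f: cv2.imwrite('pics/'+f,im[:,:,::-1])
    return im,p
def ray(p,uv,z):
    d=np.linalg.inv(p['mtx'])@np.array([uv[0],uv[1],1.]); d=np.array(p['orientation'])@d; o=np.array(p['origin'])
    return o+d*(z-o[2])/d[2]
def proj(p,X):
    c=np.array(p['orientation']).T@(np.array(X)-np.array(p['origin'])); u=np.array(p['mtx'])@c; return u[:2]/u[2]
def st():
    s=manip.state(); print(round(s['clock'],2),np.round(s['tool_pos'],4),'gap',round(s['finger_gap'],3),'gf',np.round(s['gripper_force'],1),'F',np.round(s['force'],1)); return s
E
python3 - <<'E'
from h import *
for n in ('top','side'):
    im,p=snap(n,n+'0.png'); print(n,np.round(p['mtx'],1).tolist(),np.round(p['origin'],3),np.round(p['orientation'],3).tolist())
s=st(); print(np.round(s['ee_rot'],3).tolist())
E
```

```text
top [[475.7, 0.0, 318.7], [0.0, 475.7, 203.7], [0.0, 0.0, 1.0]] [ 0.343 -0.045  1.739] [[-0.018, -0.994, 0.109], [-1.0, 0.017, -0.012], [0.01, -0.11, -0.994]]
side [[490.4, 0.0, 319.3], [0.0, 490.4, 203.7], [0.0, 0.0, 1.0]] [ 0.436 -1.204  1.37 ] [[0.994, -0.093, 0.062], [-0.111, -0.732, 0.672], [-0.017, -0.674, -0.738]]
0.1 [ 0.2005 -0.5912  0.2301] gap 0.999 gf 0.0 F [ 0.5  0.5 -0. ]
[[0.947, 0.321, -0.0], [0.321, -0.947, 0.002], [0.0, -0.002, -1.0]]
```

View pics/top0.png

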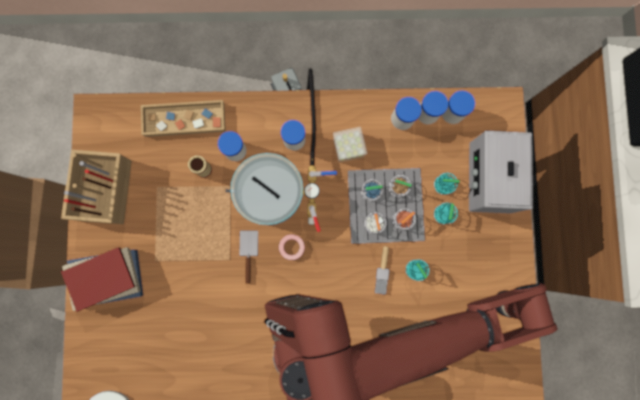

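View pics/side0.png

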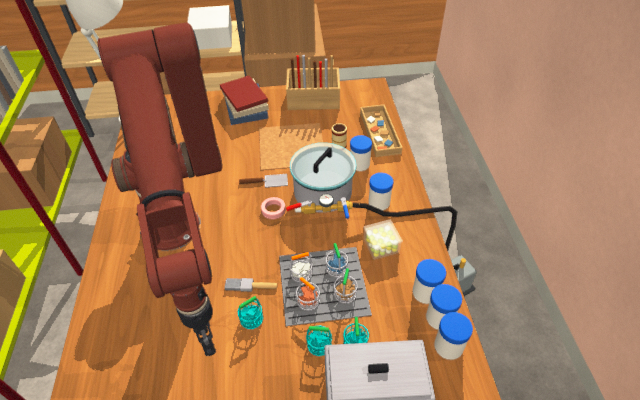

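Top view: the pot and lid are at (267,188), the cork mat at (193,222) and the draining mat at (387,206). On the mat are blue (373,189), light brown (401,186), white (376,223) and terracotta (404,218). The turquoise look-alikes at (446,184), (446,214) and (418,270) are off the mat, so I leave them alone. The red lever lies along the pipe at (316,225) and is open. The blue lever is across the pipe at (328,173) and is shut.

```bash
cat > m.py <<'E'
from h import *
def blobs(im,box,f,mina=6):
    x0,y0,x1,y1=box; hsv=cv2.cvtColor(im,cv2.COLOR_RGB2HSV).astype(int); m=f(hsv[...,0],hsv[...,1],hsv[...,2]).astype(np.uint8)
    k=np.zeros_like(m); k[y0:y1,x0:x1]=1; m*=k
    n,l,s,c=cv2.connectedComponentsWithStats(m); out=[]
    for i in range(1,n):
        if s[i,4]>=mina:
            ys,xs=np.where(l==i); P=np.c_[xs,ys].astype(float)
            w,v=np.linalg.eigh(np.cov(P.T)); out.append((P.mean(0),s[i,4],v[:,1],2*np.sqrt(3*w[1])))
    return out
E
python3 - <<'E'
from m import *
O=lambda h,s,v:(h>5)&(h<17)&(s>190)&(v>150)
G=lambda h,s,v:(h>45)&(h<75)&(s>120)&(v>70)
R=lambda h,s,v:((h<5)|(h>174))&(s>170)&(v>110)
B=lambda h,s,v:(h>105)&(h<125)&(s>150)&(v>90)
K=lambda h,s,v:(v<50)
for n,bm,bl,bk in (('top',(348,165,428,245),(300,160,345,240),(230,155,305,225)),('side',(280,235,370,325),(280,195,360,225),(295,145,345,185))):
    im=cv2.imread(f'pics/{n}0.png')[:,:,::-1].copy(); p=manip.camera_params(n)
    for nm,f,b,z in (('or',O,bm,.103),('gr',G,bm,.103),('red',R,bl,.109),('blue',B,bl,.109),('blk',K,bk,.176)):
        for c,a,d,L in blobs(im,b,f):
            e1=ray(p,c-d*L/2,z);e2=ray(p,c+d*L/2,z); print(n,nm,np.round(c,1),a,'w',np.round(ray(p,c,z)[:2],4),'len',round(np.linalg.norm(e1-e2),3),'ang',round(np.degrees(np.arctan2(*(e2-e1)[[1,0]]))%180,1))
a=cv2.imread('pics/top0.png')[145:265,225:435]; b=cv2.imread('pics/side0.png')[190:330,270:400]
cv2.imwrite('pics/c1.png',np.hstack([cv2.resize(a,(460,263),interpolation=2),cv2.resize(b,(244,263),interpolation=2)]))
cv2.imwrite('pics/c1.png',np.vstack([cv2.resize(a,(525,300),interpolation=2),np.pad(cv2.resize(b,(279,300),interpolation=2),((0,0),(0,246),(0,0)))]))
E
```

```text
top gr [372.3 187.4] 20 w [ 0.5776 -0.2521] len 0.042 ang 92.8
top red [316.9 225. ] 37 w [ 0.4497 -0.0571] len 0.045 ang 11.7
top blue [326.5 173. ] 8 w [ 0.6299 -0.0936] len 0.029 ang 89.1
side or [299.8 256.2] 38 w [ 0.4561 -0.2686] len 0.063 ang 11.8
side or [306.9 284.5] 33 w [ 0.4684 -0.3773] len 0.061 ang 128.7
side gr [336.5 249.9] 43 w [ 0.5754 -0.2582] len 0.059 ang 96.6
side gr [345.5 276.3] 49 w [ 0.5893 -0.3624] len 0.06 ang 71.2
side gr [356.  320.5] 24 w [ 0.597  -0.5157] len 0.026 ang 80.7
side red [293.4 206.3] 60 w [ 0.4518 -0.0572] len 0.053 ang 18.9
side blue [345.8 211.2] 40 w [ 0.6285 -0.1025] len 0.055 ang 89.5
side blk [321.6 159.8] 85 w [0.5684 0.0935] len 0.138 ang 53.2
```

View pics/c1.png

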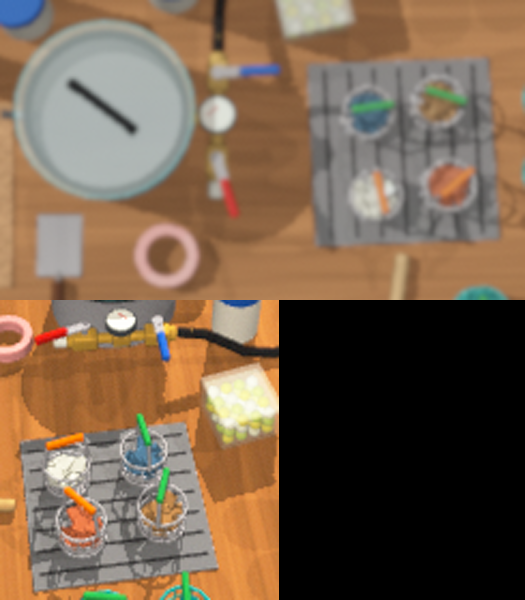

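The crops confirm four real baskets on the mat: blue and brown with green grips, white and terracotta with orange grips. The turquoise ones lie outside it. Next I align the tool with the world axes and go over the lid for a close look.

Request:
send_rows --twist '[[0, 0, 0.0693], [0, 0, 0.0693], [0, 0, 0.0694], [0, 0, 0], [0, 0, 0], [0, 0, 0], [0, 0, 0], [0, 0, 0], [0, 0, 0], [0, 0, 0], [0, 0, 0], [0, 0, 0], [0, 0, 0], [0, 0, 0], [0, 0, 0], [0, 0, 0], [0, 0, 0], [0, 0, 0], [0, 0, 0], [0, 0, 0]]' --slide '[[0, 0, -0.8], [0, 0, -0.8], [0, 0, -0.8], [0, 0, -0.8], [0.8, 0, -0.8], [0.8, 0, 0], [0.8, 0, 0], [0.8, 0, 0], [0.8, 0, 0], [0.8, 0, 0], [0.8, -0.6, 0], [0.8, -0.6, 0], [0.8, -0.6, 0], [0.8, -0.8, 0], [0.8, -0.8, 0], [0.8, -0.8, 0], [0, -0.8, 0], [0, -0.8, 0], [0, -0.8, 0], [0, -0.8, 0]]' --claw '[1, 1, 1, 1, 1, 1, 1, 1, 1, 1, 1, 1, 1, 1, 1, 1, 1, 1, 1, 1]'

```text
clock: 2.1
tool_pos: [0.4884, -0.3686, 0.3504]
ee_rot: [[1.0, 0.0, -0.001], [0.0, -1.0, 0.001], [-0.001, -0.001, -1.0]]
force: [0.1, 0.4, 0.7]
finger_gap: 1.001
gripper_force: 0.0
```

Request:
send_rows --twist '[[0, 0, 0], [0, 0, 0], [0, 0, 0], [0, 0, 0], [0, 0, 0], [0, 0, 0], [0, 0, 0], [0, 0, 0], [0, 0, 0], [0, 0, 0], [0, 0, 0], [0, 0, 0], [0, 0, 0], [0, 0, 0], [0, 0, 0], [0, 0, 0], [0, 0, 0], [0, 0, 0], [0, 0, 0], [0, 0, 0]]' --slide '[[0, -0.9, 0], [0, -0.9, 0], [0, -0.9, 0], [0, -0.9, 0], [0, -0.9, 0], [0, -0.9, 0], [0, -0.9, 0], [0, -0.9, 0], [0, -0.9, 0], [0, -0.9, 0], [0, -0.9, 0], [0, -0.9, 0], [0, -0.9, 0], [0, -0.9, 0], [0, -0.9, 0], [0, -0.9, 0], [0, 0, 0], [0, 0, 0], [0, 0, 0], [0, 0, 0]]' --claw '[1, 1, 1, 1, 1, 1, 1, 1, 1, 1, 1, 1, 1, 1, 1, 1, 1, 1, 1, 1]'

```text
clock: 4.1
tool_pos: [0.4886, 0.0612, 0.3511]
ee_rot: [[1.0, -0.001, -0.0], [-0.001, -1.0, -0.0], [-0.0, 0.0, -1.0]]
force: [0.4, 0.0, -0.8]
finger_gap: 1.001
gripper_force: 0.0
```

```bash
python3 - <<'E'
from h import *
s=st(); print(np.round(s['ee_rot'],3).tolist())
im,p=snap('wrist','w1.png'); print(np.round(p['origin'],4),np.round(p['orientation'],3).tolist(),p['mtx'][0][0])
E
```

```text
4.1 [0.4886 0.0612 0.3511] gap 1.001 gf 0.0 F [ 0.4  0.  -0.8]
[[1.0, -0.001, -0.0], [-0.001, -1.0, -0.0], [-0.0, 0.0, -1.0]]
[0.5568 0.062  0.4937] [[-0.001, -0.963, -0.269], [-1.0, 0.001, 0.0], [0.0, 0.269, -0.963]] 314.12890783415537
```

View pics/w1.png

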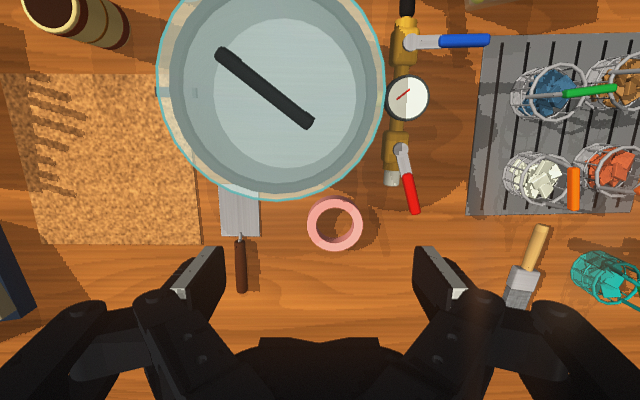

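Wrist view: the lid handle bar runs (220,53)–(310,124) and the lid rim is a turquoise edge. The blue lever runs from (405,42) to (488,41), the red one from (402,150) to (415,212), and the gauge is at (408,98).

```bash
cat >> m.py <<'E'
def rect(im,box,f,p,z,mina=30):
    out=[]
    x0,y0,x1,y1=box; hsv=cv2.cvtColor(im,cv2.COLOR_RGB2HSV).astype(int); m=f(hsv[...,0],hsv[...,1],hsv[...,2])
    m=m.astype(np.uint8); k=np.zeros_like(m); k[y0:y1,x0:x1]=1
    n,l,s,c=cv2.connectedComponentsWithStats(m*k)
    for i in range(1,n):
        if s[i,4]<mina: continue
        ys,xs=np.where(l==i); W=np.array([ray(p,q,z)[:2] for q in zip(xs,ys)])
        (cx,cy),(w,h),a=cv2.minAreaRect((W*1000).astype(np.float32)); 
        if w<h: a+=90; w,h=h,w
        out.append((cx/1000,cy/1000,w,h,a%180)); print('px',np.round(c[i]),s[i,4],'c %.4f %.4f  %.0fx%.0f ang %.1f'%out[-1])
    return out
def circ(P):
    A=np.c_[2*P,np.ones(len(P))]; x=np.linalg.lstsq(A,(P**2).sum(1),rcond=None)[0]; return x[:2],np.sqrt(x[2]+x[:2]@x[:2])
O=lambda h,s,v:(h>5)&(h<17)&(s>190)&(v>150)
G=lambda h,s,v:(h>45)&(h<75)&(s>120)&(v>70)
R=lambda h,s,v:((h<5)|(h>174))&(s>170)&(v>110)
B=lambda h,s,v:(h>105)&(h<125)&(s>150)&(v>90)
K=lambda h,s,v:(v<60)
E
python3 - <<'E'
from m import *
im=cv2.imread('pics/w1.png')[:,:,::-1].copy(); p=manip.camera_params('wrist')
print('handle');rect(im,(200,35,330,140),K,p,.183)
print('blue');rect(im,(425,20,500,60),B,p,.114)
print('red');rect(im,(385,160,430,220),R,p,.114)
print('orange');rect(im,(460,100,640,230),O,p,.105);print('gr');rect(im,(460,50,640,150),G,p,.105)
hsv=cv2.cvtColor(im,cv2.COLOR_RGB2HSV).astype(int)
m=((hsv[...,0]>80)&(hsv[...,0]<100)&(hsv[...,1]>90)); m[:, :140]=0; m[:,395:]=0; m[215:]=0
ys,xs=np.where(m); W=np.array([ray(p,q,.136)[:2] for q in zip(xs,ys)])
for _ in range(4):
    c,r=circ(W); d=np.hypot(*(W-c).T); W=W[abs(d-r)<.004]
print('lid',c,r,len(W))
for q,z in (((405,42),.114),((402,150),.114),((408,98),.119)): print(q,np.round(ray(p,q,z),4))
cv2.imwrite('pics/c2.png',cv2.resize(im[0:225,370:500],(347,600),interpolation=2))
E
```

```text
handle
px [263.  87.] 1704 c 0.5753 0.1119  108x14 ang 52.1
blue
px [464.  40.] 605 c 0.6299 -0.0985  56x12 ang 89.9
red
px [411. 193.] 449 c 0.4543 -0.0535  55x14 ang 16.8
orange
px [573. 188.] 537 c 0.4578 -0.2628  59x15 ang 11.9
px [637. 190.] 31 c 0.4559 -0.3444  11x6 ang 15.3
gr
px [589.  90.] 460 c 0.5775 -0.2556  63x10 ang 97.5
lid [0.57548914 0.1136571 ] 0.12226382075053176 1029
(405, 42) [ 0.628  -0.0335  0.114 ]
(402, 150) [ 0.5092 -0.0386  0.114 ]
(408, 98) [ 0.5689 -0.0399  0.119 ]
```

View pics/c2.png

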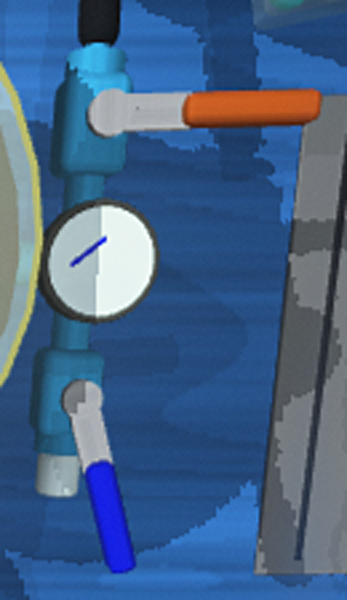

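The lid centre and handle agree at about (0.5755, 0.113), with the bar at 52°. Moving over the handle.

Request:
send_rows --twist '[[0, 0, 0], [0, 0, 0], [0, 0, 0], [0, 0, 0], [0, 0, -0.0825], [0, 0, -0.0825], [0, 0, -0.0825], [0, 0, -0.0825], [0, 0, -0.0825], [0, 0, -0.0825], [0, 0, -0.0825], [0, 0, 0], [0, 0, 0], [0, 0, 0], [0, 0, 0], [0, 0, 0]]' --slide '[[0.725, -0.428, 0], [0.725, -0.428, 0], [0.725, -0.427, 0], [0.725, -0.427, 0], [0, 0, 0], [0, 0, 0], [0, 0, 0], [0, 0, 0], [0, 0, 0], [0, 0, 0], [0, 0, 0], [0, 0, 0.8], [0, 0, 0.8], [0, 0, 0.8], [0, 0, 0.6], [0, 0, 0]]' --claw '[1, 1, 1, 1, 1, 1, 1, 1, 1, 1, 1, 1, 1, 1, 1, 1]'

```text
clock: 5.75
tool_pos: [0.5735, 0.1124, 0.2574]
ee_rot: [[0.617, 0.787, -0.007], [0.787, -0.617, -0.001], [-0.005, -0.005, -1.0]]
force: [-0.7, -0.4, 0.3]
finger_gap: 0.999
gripper_force: 0.0
```

```bash
python3 - <<'E'
from m import *
im=cv2.imread('pics/top0.png')[:,:,::-1].copy(); p=manip.camera_params('top')
print(np.round(ray(p,(193,222.5),.003),3)); print('mat',[np.round(ray(p,q,.003)[:2],3) for q in ((156,186),(231,187),(156,260),(230,261))])
iw,pw=snap('wrist','w2.png'); s=st(); R_=s['ee_rot']; print(np.round(R_,3).tolist(), np.round(s['q'],2))
rect(iw,(0,0,640,260),K,pw,.183,200)
E
```

```text
[0.473 0.394 0.003]
mat [array([0.61 , 0.531]), array([0.602, 0.256]), array([0.34 , 0.526]), array([0.332, 0.259])]
5.8 [0.5747 0.1126 0.2596] gap 0.997 gf 0.0 F [ 0.3 -0.3  0.2]
[[0.617, 0.787, -0.004], [0.787, -0.617, -0.0], [-0.003, -0.003, -1.0]] [ 0.07  0.11  1.68 -0.    1.35  0.74]
px [629.  98.] 401 c 0.7795 0.0464  18x11 ang 1.8
px [321. 192.] 2470 c 0.5789 0.1179  98x13 ang 52.5
px [514. 196.] 1160 c 0.6846 0.0327  56x15 ang 19.7
```

View pics/w2.png

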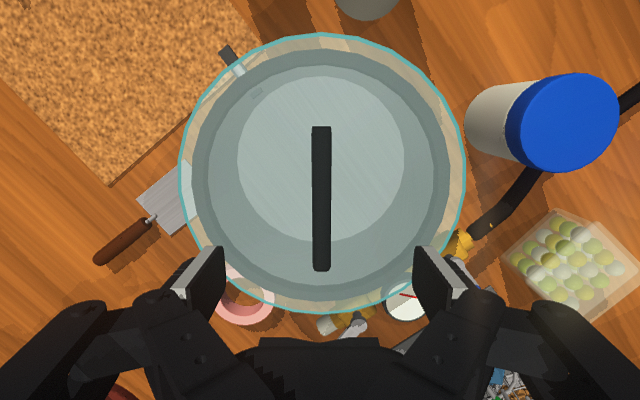

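The bar is centred between the fingers, so I descend and grip.

Request:
send_rows --twist '[[0, 0, 0], [0, 0, 0], [0, 0, 0], [0, 0, 0], [0, 0, 0], [0, 0, 0], [0, 0, 0], [0, 0, 0], [0, 0, 0], [0, 0, 0], [0, 0, 0], [0, 0, 0], [0, 0, 0], [0, 0, 0], [0, 0, 0], [0, 0, 0]]' --slide '[[0, 0, 0.7], [0, 0, 0.7], [0, 0, 0.7], [0, 0, 0.7], [0, 0, 0.4], [0, 0, 0.22], [0, 0, 0], [0, 0, 0], [0, 0, 0], [0, 0, 0], [0, 0, 0], [0, 0, 0], [0, 0, 0], [0, 0, -0.2], [0, 0, -0.3], [0, 0, 0]]' --claw '[1, 1, 1, 1, 1, 1, 1, 0, 0, 0, 0, 0, 0, 0, 0, 0]' --force 70

```text
clock: 7.4
tool_pos: [0.5756, 0.1135, 0.174]
ee_rot: [[0.616, 0.788, 0.0], [0.788, -0.616, 0.0], [0.0, 0.0, -1.0]]
force: [0.8, 0.6, -6.2]
finger_gap: 0.15
gripper_force: 69.1
```

Request:
send_rows --twist '[[0, 0, 0], [0, 0, 0], [0, 0, 0], [0, 0, 0], [0, 0, 0], [0, 0, 0], [0, 0, 0], [0, 0, 0], [0, 0, 0], [0, 0, 0], [0, 0, 0], [0, 0, 0], [0, 0, 0], [0, 0, 0], [0, 0, 0], [0, 0, 0], [0, 0, 0], [0, 0, 0]]' --slide '[[0, 0, -0.6], [0, 0, -0.7], [0, 0, -0.7], [0, 0, -0.5], [0.33, -0.53, 0], [0.33, -0.53, 0], [0.33, -0.53, 0], [0.33, -0.53, 0], [0.33, -0.53, 0], [0.33, -0.53, 0], [0.33, -0.53, 0], [0.33, -0.53, 0], [0.33, -0.53, 0], [0.33, -0.53, 0], [0.33, -0.53, 0], [0.33, -0.53, 0], [0.33, -0.53, 0], [0.33, -0.53, 0]]' --claw '[0, 0, 0, 0, 0, 0, 0, 0, 0, 0, 0, 0, 0, 0, 0, 0, 0, 0]'

```text
clock: 9.2
tool_pos: [0.4848, 0.3601, 0.2478]
ee_rot: [[0.616, 0.788, -0.001], [0.788, -0.616, -0.001], [-0.002, -0.001, -1.0]]
force: [0.1, -0.2, -6.4]
finger_gap: 0.147
gripper_force: 69.1
```

Request:
send_rows --twist '[[0, 0, 0], [0, 0, 0], [0, 0, 0], [0, 0, 0], [0, 0, 0], [0, 0, 0], [0, 0, 0], [0, 0, 0], [0, 0, 0], [0, 0, 0], [0, 0, 0], [0, 0, 0], [0, 0, 0]]' --slide '[[0.33, -0.53, 0], [0.33, -0.53, 0], [0, 0, 0.6], [0, 0, 0.8], [0, 0, 0.8], [0, 0, 0.8], [0, 0, 0.8], [0, 0, 0.8], [0, 0, 0.8], [0, 0, 0.8], [0, 0, 0.5], [0, 0, 0.2], [0, 0, 0]]' --claw '[0, 0, 0, 0, 0, 0, 0, 0, 0, 0, 0, 0, 0]'

```text
clock: 10.5
tool_pos: [0.4721, 0.3944, 0.0407]
ee_rot: [[0.616, 0.788, -0.002], [0.788, -0.616, -0.001], [-0.002, -0.001, -1.0]]
force: [-0.9, 0.2, -6.2]
finger_gap: 0.15
gripper_force: 69.0
```

Request:
send_rows --twist '[[0, 0, 0], [0, 0, 0], [0, 0, 0]]' --slide '[[0, 0, 0.25], [0, 0, 0.06], [0, 0, 0]]' --claw '[0, 0, 0]'

```text
clock: 10.8
tool_pos: [0.473, 0.395, 0.0328]
ee_rot: [[0.616, 0.788, 0.0], [0.788, -0.616, 0.0], [0.0, 0.0, -1.0]]
force: [0.6, -0.9, -6.6]
finger_gap: 0.148
gripper_force: 69.0
```

Request:
send_rows --twist '[[0, 0, 0], [0, 0, 0], [0, 0, 0], [0, 0, 0], [0, 0, 0], [0, 0, 0], [0, 0, 0], [0, 0, 0], [0, 0, 0.0825], [0, 0, 0.0825], [0, 0, 0.0825], [0, 0, 0.0825], [0, 0, 0.0825], [0, 0, 0.0825], [0, 0, 0.0825], [0, 0, 0], [0, 0, 0], [0, 0, 0], [0, 0, 0], [0, 0, 0]]' --slide '[[0, 0, 0.08], [0, 0, 0], [0, 0, 0], [0, 0, 0], [0, 0, 0], [0, 0, -0.4], [0, 0, -0.8], [0, 0, -0.8], [0, 0, -0.8], [0, 0, -0.8], [0, 0, -0.8], [0, 0, -0.8], [0, 0, -0.8], [0, 0, -0.8], [0, 0, -0.8], [0, 0, -0.8], [0, 0, -0.8], [0, 0, -0.8], [0, 0, -0.6], [0, 0.6, 0]]' --claw '[0, 0, 1, 1, 1, 1, 1, 1, 1, 1, 1, 1, 1, 1, 1, 1, 1, 1, 1, 1]'

```text
clock: 12.8
tool_pos: [0.474, 0.3786, 0.353]
ee_rot: [[1.0, 0.002, 0.007], [0.002, -1.0, 0.005], [0.007, -0.005, -1.0]]
force: [0.7, -1.0, -0.3]
finger_gap: 0.996
gripper_force: 0.0
```

Request:
send_rows --twist '[[0, 0, 0], [0, 0, 0], [0, 0, 0], [0, 0, 0], [0, 0, 0], [0, 0, 0], [0, 0, 0], [0, 0, 0], [0, 0, 0], [0, 0, 0], [0, 0, 0], [0, 0, 0], [0, 0, 0], [0, 0, 0], [0, 0, 0], [0, 0, 0], [0, 0, 0]]' --slide '[[0.17, 0.9, 0], [0.17, 0.9, 0], [0.17, 0.9, 0], [0.17, 0.9, 0], [0.17, 0.9, 0], [0.17, 0.9, 0], [0.17, 0.9, 0], [0.17, 0.9, 0], [0.17, 0.9, 0], [0.17, 0.9, 0], [0.17, 0.9, 0], [0.17, 0.9, 0], [0.17, 0.9, 0], [0.17, 0.9, 0], [0.17, 0.5, 0], [0, 0, 0], [0, 0, 0]]' --claw '[1, 1, 1, 1, 1, 1, 1, 1, 1, 1, 1, 1, 1, 1, 1, 1, 1]'

```text
clock: 14.5
tool_pos: [0.5488, -0.0159, 0.3476]
ee_rot: [[1.0, -0.001, -0.001], [-0.001, -1.0, 0.001], [-0.001, -0.001, -1.0]]
force: [-0.1, 0.7, -0.6]
finger_gap: 1.002
gripper_force: 0.0
```

```bash
python3 - <<'E'
from m import *
im,p=snap('wrist','w3.png'); s=st(); print(np.round(s['ee_rot'],3).tolist())
hsv=cv2.cvtColor(im,cv2.COLOR_RGB2HSV).astype(int)
m=(hsv[...,2]<70); m[225:]=0
print('dark px in left-half',[(x,y) for y,x in np.argwhere(m)[::200]])
E
```

```text
14.55 [ 0.5489 -0.0154  0.3477] gap 0.998 gf 0.0 F [ 0.1 -0.1  0.4]
[[1.0, 0.0, -0.001], [0.0, -1.0, 0.001], [-0.001, -0.001, -1.0]]
dark px in left-half [(np.int64(338), np.int64(0)), (np.int64(339), np.int64(14)), (np.int64(349), np.int64(27)), (np.int64(206), np.int64(40)), (np.int64(343), np.int64(43)), (np.int64(193), np.int64(46)), (np.int64(205), np.int64(48)), (np.int64(208), np.int64(50)), (np.int64(185), np.int64(52)), (np.int64(175), np.int64(54)), (np.int64(339), np.int64(56)), (np.int64(239), np.int64(59)), (np.int64(150), np.int64(62)), (np.int64(138), np.int64(65)), (np.int64(141), np.int64(68)), (np.int64(77), np.int64(72)), (np.int64(274), np.int64(76)), (np.int64(126), np.int64(82)), (np.int64(277), np.int64(87)), (np.int64(130), np.int64(91)), (np.int64(285), np.int64(95)), (np.int64(295), np.int64(99)), (np.int64(118), np.int64(104)), (np.int64(290), np.int64(109)), (np.int64(591), np.int64(114)), (np.int64(109), np.int64(121)), (np.int64(120), np.int64(127)), (np.int64(110), np.int64(134)), (np.int64(304), np.int64(138)), (np.int64(118), np.int64(143)), (np.int64(558), np.int64(148)), (np.int64(303), np.int64(154)), (np.int64(579), np.int64(159)), (np.int64(580), np.int64(164)), (np.int64(532), np.int64(169)), (np.int64(553), np.int64(174)), (np.int64(530), np.int64(179)), (np.int64(24), np.int64(184)), (np.int64(123), np.int64(187)), (np.int64(131), np.int64(190)), (np.int64(292), np.int64(193)), (np.int64(21), np.int64(197)), (np.int64(292), np.int64(200)), (np.int64(151), np.int64(204)), (np.int64(37), np.int64(208)), (np.int64(161), np.int64(211)), (np.int64(38), np.int64(215)), (np.int64(55), np.int64(218)), (np.int64(270), np.int64(220)), (np.int64(70), np.int64(223))]
```

View pics/w3.png

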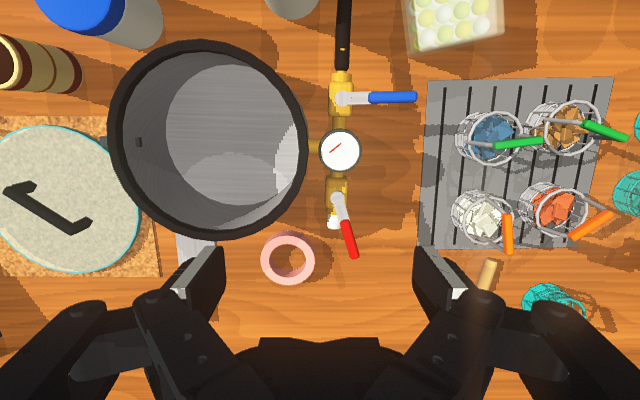

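Wrist view: the open pot's gasket ring is centred near (208,140), and the lid lies well on the cork mat. All four grips are visible: blue (518,142), brown (606,131), white (508,234), terracotta (590,226).

```bash
cat > g.py <<'E'
from m import *
def baskets(im,p,z=.105):
    h=im.shape[0]
    print('orange');a=rect(im,(0,0,640,290),O,p,z,100)
    print('green');b=rect(im,(0,0,640,290),G,p,z,100)
E
python3 - <<'E'
from g import *
im=cv2.imread('pics/w3.png')[:,:,::-1].copy(); p=manip.camera_params('wrist'); baskets(im,p)
print('red');rect(im,(300,200,380,275),R,p,.114); print('blue');rect(im,(350,80,430,115),B,p,.114)
m=(im.max(2)<75).astype(np.uint8); m[250:]=0; m[:,:100]=0; m[:,315:]=0
n,l,s,_=cv2.connectedComponentsWithStats(m); i=1+np.argmax(s[1:,4]); print(s[i])
hull=cv2.convexHull(np.argwhere(l==i)[:,::-1].astype(np.int32))[:,0]
W=np.array([ray(p,q,.130)[:2] for q in hull])
for _ in range(6):
    c,r=circ(W); d=np.hypot(*(W-c).T); W=W[abs(d-r)<.003]
    print(c,r,len(W))
E
```

```text
orange
px [591. 224.] 473 c 0.4718 -0.3687  60x17 ang 129.6
px [506. 233.] 233 c 0.4582 -0.2628  60x13 ang 12.0
green
px [604. 131.] 460 c 0.5920 -0.3577  63x11 ang 70.4
px [518. 142.] 425 c 0.5781 -0.2563  60x11 ang 97.1
red
px [349. 239.] 375 c 0.4549 -0.0541  56x12 ang 16.7
blue
px [392.  97.] 522 c 0.6308 -0.0982  55x12 ang 90.0
[ 107   39  202  202 7276]
[0.57375593 0.11203669] 0.11397871813807355 66
[0.57375593 0.11203669] 0.11397871813807355 66
[0.57375593 0.11203669] 0.11397871813807355 66
[0.57375593 0.11203669] 0.11397871813807355 66
[0.57375593 0.11203669] 0.11397871813807355 66
[0.57375593 0.11203669] 0.11397871813807355 66
```

Gasket centre is about (0.574, 0.1128). White basket first.

Request:
send_rows --twist '[[0, 0, 0], [0, 0, 0], [0, 0, 0], [0, 0, 0], [0, 0, 0], [0, 0, 0], [0, 0, 0], [0, 0, 0], [0, 0, 0], [0, 0, 0], [0, 0, -0.0667], [0, 0, -0.0667], [0, 0, 0], [0, 0, 0], [0, 0, 0], [0, 0, 0], [0, 0, 0], [0, 0, 0], [0, 0, 0]]' --slide '[[-0.303, 0.825, 0], [-0.303, 0.825, 0], [-0.303, 0.825, 0], [-0.303, 0.825, 0], [-0.303, 0.825, 0], [-0.303, 0.825, 0], [-0.303, 0.825, 0], [-0.303, 0.825, 0], [-0.303, 0.825, 0], [-0.303, 0.825, 0], [0, 0, 0], [0, 0, 0], [0, 0, 0.8], [0, 0, 0.8], [0, 0, 0.8], [0, 0, 0.8], [0, 0, 0.8], [0, 0, 0.8], [0, 0, 0]]' --claw '[0.5, 0.5, 0.5, 0.5, 0.5, 0.5, 0.5, 0.5, 0.5, 0.5, 0.5, 0.5, 0.5, 0.5, 0.5, 0.5, 0.5, 0.5, 0.5]'

```text
clock: 16.45
tool_pos: [0.4564, -0.2604, 0.1999]
ee_rot: [[0.978, 0.21, -0.007], [0.21, -0.978, 0.006], [-0.005, -0.007, -1.0]]
force: [0.1, 0.2, -0.2]
finger_gap: 0.498
gripper_force: 0.0
```

```bash
python3 - <<'E'
from g import *
im,p=snap('wrist','w4.png'); s=st(); baskets(im,p); print(np.degrees(np.arctan2(s['ee_rot'][1][0],s['ee_rot'][0][0])))
E
```

```text
16.5 [ 0.4576 -0.2616  0.2022] gap 0.5 gf 0.0 F [ 0.6 -0.8  1.1]
orange
px [327. 195.] 360 c 0.4581 -0.2643  58x9 ang 12.2
px [464. 206.] 682 c 0.4712 -0.3694  59x14 ang 129.4
green
px [501.  43.] 1620 c 0.5911 -0.3586  59x12 ang 70.9
px [353.  31.] 1482 c 0.5773 -0.2569  58x11 ang 97.4
px [629. 239.] 662 c 0.4799 -0.5140  35x19 ang 167.7
12.106430915637594
```

View pics/w4.png

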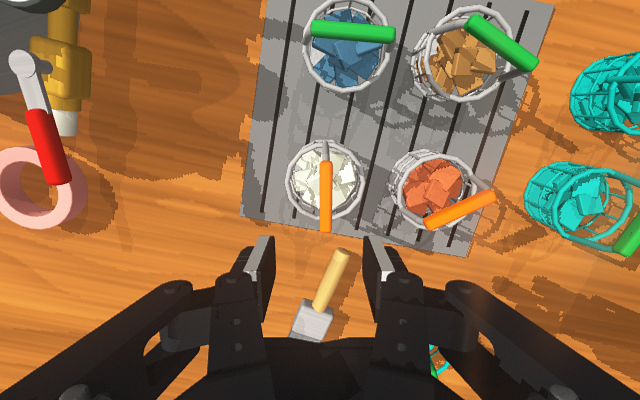

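White's grip is at (327,195), centred between the fingers, and the other grips are clear of the gripper.

Request:
send_rows --twist '[[0, 0, 0], [0, 0, 0], [0, 0, 0], [0, 0, 0], [0, 0, 0], [0, 0, 0], [0, 0, 0], [0, 0, 0], [0, 0, 0], [0, 0, 0], [0, 0, 0], [0, 0, 0], [0, 0, 0], [0, 0, 0], [0, 0, 0], [0, 0, 0], [0, 0, 0], [0, 0, 0], [0, 0, 0]]' --slide '[[0, 0.07, 0.7], [0, 0, 0.8], [0, 0, 0.8], [0, 0, 0.8], [0, 0, 0.6], [0, 0, 0.24], [0, 0, 0], [0, 0, 0], [0, 0, 0], [0, 0, 0], [0, 0, -0.3], [0, 0, -0.6], [0, 0, -0.8], [0, 0, -0.8], [0, 0, -0.8], [0, 0, -0.8], [0, 0, -0.8], [0, 0, -0.8], [0, 0, 0]]' --claw '[0.5, 0.5, 0.5, 0.5, 0.5, 0.5, 0.5, 0, 0, 0, 0, 0, 0, 0, 0, 0, 0, 0, 0]' --force 60

```text
clock: 18.4
tool_pos: [0.4608, -0.2674, 0.2615]
ee_rot: [[0.978, 0.208, 0.007], [0.208, -0.978, -0.006], [0.006, 0.007, -1.0]]
force: [0.4, -0.3, -0.4]
finger_gap: 0.104
gripper_force: 58.7
```

Request:
send_rows --twist '[[0, 0, 0], [0, 0, 0], [0, 0, 0], [0, 0, 0], [0, 0, 0], [0, 0, 0], [0, 0, 0], [0, 0, 0], [0, 0, 0], [0, 0, 0], [0, 0, 0], [0, 0, 0], [0, 0, 0], [0, 0, 0], [0, 0, 0], [0, 0, 0], [0, 0, 0], [0, 0, 0], [0, 0, 0], [0, 0, 0]]' --slide '[[0.2, -0.485, 0], [0.316, -0.77, 0], [0.316, -0.77, 0], [0.316, -0.77, 0], [0.316, -0.77, 0], [0.316, -0.77, 0], [0.316, -0.77, 0], [0.316, -0.77, 0], [0.316, -0.77, 0], [0.316, -0.77, 0], [0.316, -0.77, 0], [0.316, -0.77, 0], [0.316, -0.77, 0], [0.316, -0.77, 0], [0.316, -0.77, 0], [0.316, -0.77, 0], [0.316, -0.77, 0], [0.12, -0.29, 0], [0, 0, 0], [0, 0, 0]]' --claw '[0, 0, 0, 0, 0, 0, 0, 0, 0, 0, 0, 0, 0, 0, 0, 0, 0, 0, 0, 0]'

```text
clock: 20.4
tool_pos: [0.5339, 0.1516, 0.2556]
ee_rot: [[0.978, 0.208, -0.002], [0.208, -0.978, -0.001], [-0.002, 0.001, -1.0]]
force: [0.2, -0.0, -1.7]
finger_gap: 0.104
gripper_force: 58.7
```

```bash
python3 - <<'E'
from g import *
im,p=snap('wrist','w5.png'); im2,_=snap('side'); st(); baskets(im,p,.2)
cv2.imwrite('pics/c5.png',np.hstack([cv2.resize(im,(400,250)),cv2.resize(im2[90:290,230:400],(212,250))])[:,:,::-1])
E
```

```text
20.5 [0.5344 0.1512 0.2563] gap 0.101 gf 58.7 F [ 0.1  0.2 -1.6]
orange
px [319. 249.] 1495 c 0.5091 0.1473  61x16 ang 11.5
green
```

View pics/c5.png

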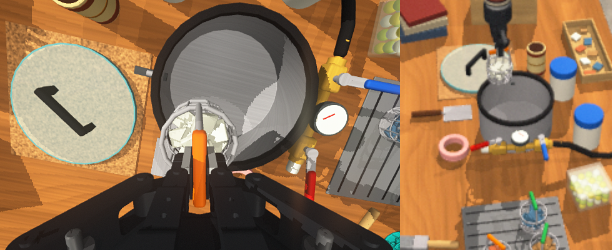

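White is held at slot D, over the inside of the pot. Lowering it.

Request:
send_rows --twist '[[0, 0, 0], [0, 0, 0], [0, 0, 0], [0, 0, 0], [0, 0, 0], [0, 0, 0], [0, 0, 0], [0, 0, 0], [0, 0, 0], [0, 0, 0], [0, 0, 0]]' --slide '[[0, 0, 0.5], [0, 0, 0.7], [0, 0, 0.7], [0, 0, 0.7], [0, 0, 0.7], [0, 0, 0.7], [0, 0, 0.7], [0, 0, 0.5], [0, 0, 0.3], [0, 0, 0.1], [0, 0, 0]]' --claw '[0, 0, 0, 0, 0, 0, 0, 0, 0, 0, 0]'

```text
clock: 21.6
tool_pos: [0.5355, 0.1521, 0.0896]
ee_rot: [[0.978, 0.208, 0.001], [0.208, -0.978, 0.0], [0.001, 0.0, -1.0]]
force: [-0.0, 0.8, -1.8]
finger_gap: 0.102
gripper_force: 58.7
```

Request:
send_rows --twist '[[0, 0, 0], [0, 0, 0], [0, 0, 0], [0, 0, 0], [0, 0, 0], [0, 0, 0], [0, 0, 0], [0, 0, 0], [0, 0, 0], [0, 0, 0], [0, 0, 0], [0, 0, 0], [0, 0, 0]]' --slide '[[0, 0, 0.07], [0, 0, 0], [0, 0, 0], [0, 0, 0], [0, 0, 0], [0, 0, -0.3], [0, 0, -0.7], [0, 0, -0.9], [0, 0, -0.9], [0, 0, -0.9], [0, 0, -0.9], [0, 0, -0.9], [0, 0, -0.5]]' --claw '[0, 0, 0.35, 0.35, 0.35, 0.35, 0.35, 0.35, 0.35, 0.35, 0.35, 0.35, 0.35]'

```text
clock: 22.9
tool_pos: [0.5361, 0.1523, 0.2702]
ee_rot: [[0.978, 0.208, 0.005], [0.208, -0.978, 0.001], [0.005, 0.0, -1.0]]
force: [0.4, -0.1, 0.6]
finger_gap: 0.353
gripper_force: 0.0
```

Request:
send_rows --twist '[[0, 0, 0], [0, 0, 0], [0, 0, 0], [0, 0, 0], [0, 0, 0], [0, 0, 0], [0, 0, 0], [0, 0, 0], [0, 0, 0], [0, 0, 0], [0, 0, 0], [0, 0, 0], [0, 0, 0], [0, 0, 0], [0, 0, 0], [0, 0, 0], [0, 0, 0], [0, 0, 0]]' --slide '[[-0.085, 0.802, 0], [-0.085, 0.802, 0], [-0.085, 0.802, 0], [-0.085, 0.802, 0], [-0.085, 0.802, 0], [-0.085, 0.802, 0], [-0.085, 0.802, 0], [-0.085, 0.802, 0], [-0.085, 0.802, 0], [-0.085, 0.802, 0], [-0.085, 0.802, 0], [-0.085, 0.802, 0], [-0.085, 0.802, 0], [-0.085, 0.802, 0], [-0.085, 0.802, 0], [-0.085, 0.802, 0], [-0.085, 0.802, 0], [0, 0, 0]]' --claw '[0.5, 0.5, 0.5, 0.5, 0.5, 0.5, 0.5, 0.5, 0.5, 0.5, 0.5, 0.5, 0.5, 0.5, 0.5, 0.5, 0.5, 0.5]'

```text
clock: 24.7
tool_pos: [0.5772, -0.2598, 0.266]
ee_rot: [[0.979, 0.205, -0.001], [0.205, -0.979, -0.001], [-0.001, 0.001, -1.0]]
force: [-0.0, -0.4, 0.3]
finger_gap: 0.502
gripper_force: 0.0
```

Request:
send_rows --twist '[[0, 0, -0.0858], [0, 0, -0.0858], [0, 0, -0.0858], [0, 0, -0.0858], [0, 0, -0.0858], [0, 0, -0.0858], [0, 0, -0.0858], [0, 0, -0.0858], [0, 0, -0.0858], [0, 0, -0.0858], [0, 0, -0.0858], [0, 0, 0], [0, 0, 0]]' --slide '[[0, 0, 0], [0, 0, 0], [0, 0, 0], [0, 0, 0.2], [0, 0, 0.2], [0, 0, 0.2], [0, 0, 0.2], [0, 0, 0.2], [0, 0, 0.2], [0, 0, 0.2], [0, 0, 0.2], [0, 0, 0.2], [0, 0, 0]]' --claw '[0.5, 0.5, 0.5, 0.5, 0.5, 0.5, 0.5, 0.5, 0.5, 0.5, 0.5, 0.5, 0.5]'

```text
clock: 26.0
tool_pos: [0.5767, -0.2559, 0.2112]
ee_rot: [[-0.119, 0.993, -0.002], [0.993, 0.119, 0.002], [0.002, -0.002, -1.0]]
force: [-0.5, 0.4, 0.5]
finger_gap: 0.497
gripper_force: 0.0
```

```bash
cat > look.py <<'E'
from g import *
import sys
s=st(); im,p=snap('wrist',sys.argv[1]); print('yaw',np.degrees(np.arctan2(s['ee_rot'][1][0],s['ee_rot'][0][0]))); baskets(im,p)
E
python3 look.py w6.png
```

```text
26.0 [ 0.5767 -0.2559  0.2112] gap 0.497 gf 0.0 F [-0.5  0.4  0.5]
yaw 96.81462981588108
orange
green
px [319. 196.] 818 c 0.5773 -0.2564  58x10 ang 97.1
px [332. 284.] 137 c 0.5990 -0.3359  13x11 ang 73.2
```

Request:
send_rows --twist '[[0, 0, 0], [0, 0, 0], [0, 0, 0], [0, 0, 0], [0, 0, 0], [0, 0, 0], [0, 0, 0], [0, 0, 0], [0, 0, 0], [0, 0, 0], [0, 0, 0], [0, 0, 0], [0, 0, 0], [0, 0, 0], [0, 0, 0], [0, 0, 0], [0, 0, 0], [0, 0, 0], [0, 0, 0], [0, 0, 0]]' --slide '[[0, 0, 0.7], [0, 0, 0.8], [0, 0, 0.8], [0, 0, 0.8], [0, 0, 0.8], [0, 0, 0.33], [0, 0, 0], [0, 0, 0], [0, 0, 0], [0, 0, 0], [0, 0, 0], [0, 0, -0.3], [0, 0, -0.6], [0, 0, -0.8], [0, 0, -0.8], [0, 0, -0.8], [0, 0, -0.8], [0, 0, -0.8], [0, 0, -0.9], [0, 0, 0]]' --claw '[0.5, 0.5, 0.5, 0.5, 0.5, 0.5, 0.5, 0, 0, 0, 0, 0, 0, 0, 0, 0, 0, 0, 0, 0]'

```text
clock: 28.05
tool_pos: [0.5801, -0.2581, 0.2651]
ee_rot: [[-0.121, 0.993, 0.009], [0.993, 0.121, -0.005], [-0.006, 0.008, -1.0]]
force: [0.6, 0.1, -0.1]
finger_gap: 0.1
gripper_force: 58.7
```

Request:
send_rows --twist '[[0, 0, 0], [0, 0, 0], [0, 0, 0], [0, 0, 0], [0, 0, 0], [0, 0, 0], [0, 0, 0], [0, 0, 0], [0, 0, 0], [0, 0, 0], [0, 0, 0], [0, 0, 0], [0, 0, 0], [0, 0, 0], [0, 0, 0], [0, 0, 0], [0, 0, 0], [0, 0, 0], [0, 0, 0], [0, 0, 0]]' --slide '[[0.4, 0.085, 0], [0.79, 0.17, 0], [0.79, 0.17, 0], [0.79, 0.17, 0], [0.79, 0.17, 0], [0.79, 0.17, 0], [0.79, 0.17, 0], [0.79, 0.17, 0], [0.79, 0.17, 0], [0.79, 0.17, 0], [0.79, 0.17, 0], [0.79, 0.17, 0], [0.79, 0.17, 0], [0.79, 0.17, 0], [0.79, 0.17, 0], [0.79, 0.17, 0], [0.79, 0.17, 0], [0.39, 0.085, 0], [0, 0, 0], [0, 0, 0]]' --claw '[0, 0, 0, 0, 0, 0, 0, 0, 0, 0, 0, 0, 0, 0, 0, 0, 0, 0, 0, 0]'

```text
clock: 30.05
tool_pos: [0.614, 0.1531, 0.2584]
ee_rot: [[-0.121, 0.993, -0.002], [0.993, 0.121, -0.001], [-0.001, -0.002, -1.0]]
force: [-0.2, -0.9, -2.2]
finger_gap: 0.103
gripper_force: 58.7
```

```bash
python3 - <<'E'
from g import *
s=st(); im,p=snap('wrist','w7.png'); rect(im,(0,0,640,400),O,p,.111); rect(im,(0,0,640,400),G,p,s['tool_pos'][2]+.025)
E
```

```text
30.05 [0.614  0.1531 0.2584] gap 0.103 gf 58.7 F [-0.2 -0.9 -2.2]
px [236. 173.] 408 c 0.5353 0.1550  58x10 ang 11.4
px [319. 263.] 2632 c 0.6138 0.1583  56x9 ang 97.0
```

View pics/w7.png

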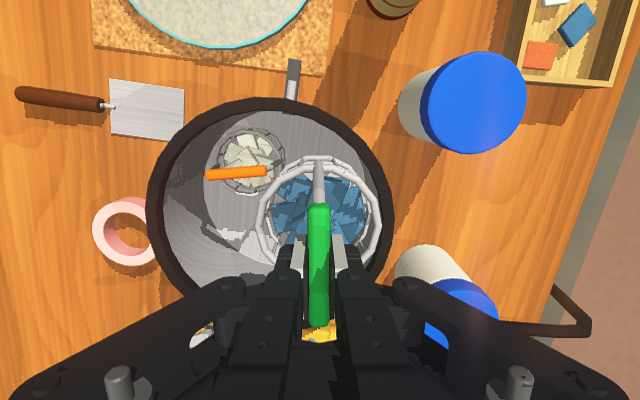

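White stands upright in the pot, its grip at (236,173). Blue is held over its slot. I shift it 3 mm in +x for spacing, then lower it.

Request:
send_rows --twist '[[0, 0, 0], [0, 0, 0], [0, 0, 0], [0, 0, 0], [0, 0, 0], [0, 0, 0], [0, 0, 0], [0, 0, 0], [0, 0, 0], [0, 0, 0], [0, 0, 0]]' --slide '[[0, 0.1, 0.5], [0, 0, 0.7], [0, 0, 0.7], [0, 0, 0.7], [0, 0, 0.7], [0, 0, 0.7], [0, 0, 0.7], [0, 0, 0.5], [0, 0, 0.3], [0, 0, 0.15], [0, 0, 0]]' --claw '[0, 0, 0, 0, 0, 0, 0, 0, 0, 0, 0]'

```text
clock: 31.2
tool_pos: [0.6186, 0.1537, 0.091]
ee_rot: [[-0.121, 0.993, 0.001], [0.993, 0.121, 0.0], [-0.0, 0.001, -1.0]]
force: [1.0, -0.3, -1.9]
finger_gap: 0.102
gripper_force: 58.7
```

Request:
send_rows --twist '[[0, 0, 0], [0, 0, 0], [0, 0, 0], [0, 0, 0], [0, 0, 0], [0, 0, 0], [0, 0, 0], [0, 0, 0], [0, 0, 0], [0, 0, 0], [0, 0, 0], [0, 0, 0], [0, 0, 0], [0, 0, 0]]' --slide '[[0, 0, 0.1], [0, 0, 0], [0, 0, 0], [0, 0, 0], [0, 0, 0], [0, 0, -0.3], [0, 0, -0.7], [0, 0, -0.9], [0, 0, -0.9], [0, 0, -0.9], [0, 0, -0.9], [0, 0, -0.9], [0, 0, -0.5], [0, 0, 0]]' --claw '[0, 0, 0.35, 0.35, 0.35, 0.35, 0.35, 0.35, 0.35, 0.35, 0.35, 0.35, 0.35, 0.35]'

```text
clock: 32.6
tool_pos: [0.6197, 0.1541, 0.2712]
ee_rot: [[-0.121, 0.993, 0.007], [0.993, 0.121, 0.001], [0.0, 0.007, -1.0]]
force: [0.1, -0.7, 1.3]
finger_gap: 0.348
gripper_force: 0.0
```

Request:
send_rows --twist '[[0, 0, 0], [0, 0, 0], [0, 0, 0], [0, 0, 0], [0, 0, 0], [0, 0, 0], [0, 0, 0], [0, 0, 0], [0, 0, 0], [0, 0, 0], [0, 0, 0], [0, 0, 0], [0, 0, 0], [0, 0, 0], [0, 0, 0], [0, 0, 0], [0, 0, 0], [0, 0, 0], [0, 0, 0], [0, 0, 0]]' --slide '[[-0.843, -0.147, 0], [-0.843, -0.147, 0], [-0.843, -0.147, 0], [-0.843, -0.147, 0], [-0.843, -0.147, 0], [-0.843, -0.147, 0], [-0.843, -0.147, 0], [-0.843, -0.147, 0], [-0.843, -0.147, 0], [-0.843, -0.147, 0], [-0.843, -0.147, 0], [-0.843, -0.147, 0], [-0.843, -0.147, 0], [-0.843, -0.147, 0], [-0.843, -0.147, 0], [-0.843, -0.147, 0], [-0.843, -0.147, 0], [-0.843, -0.147, 0], [-0.843, -0.147, 0], [-0.843, -0.147, 0]]' --claw '[0.5, 0.5, 0.5, 0.5, 0.5, 0.5, 0.5, 0.5, 0.5, 0.5, 0.5, 0.5, 0.5, 0.5, 0.5, 0.5, 0.5, 0.5, 0.5, 0.5]'

```text
clock: 34.6
tool_pos: [0.5905, -0.3593, 0.2646]
ee_rot: [[-0.121, 0.993, -0.003], [0.993, 0.121, 0.002], [0.003, -0.003, -1.0]]
force: [0.7, -0.2, 0.1]
finger_gap: 0.5
gripper_force: 0.0
```

Request:
send_rows --twist '[[0, 0, 0.0722], [0, 0, 0.0722], [0, 0, 0.0722], [0, 0, 0.0722], [0, 0, 0], [0, 0, 0]]' --slide '[[0, 0, 0.3], [0, 0, 0.4], [0, 0, 0.4], [0, 0, 0.4], [0, 0, 0.3], [0, 0, 0]]' --claw '[0.5, 0.5, 0.5, 0.5, 0.5, 0.5]'

```text
clock: 35.2
tool_pos: [0.5899, -0.3577, 0.2094]
ee_rot: [[0.324, 0.946, -0.005], [0.946, -0.324, 0.004], [0.002, -0.006, -1.0]]
force: [0.1, 0.2, -0.0]
finger_gap: 0.502
gripper_force: 0.0
```

```bash
python3 look.py w8.png
```

```text
35.2 [ 0.5899 -0.3577  0.2094] gap 0.502 gf 0.0 F [ 0.1  0.2 -0. ]
yaw 71.09407723745711
orange
px [189. 250.] 845 c 0.4708 -0.3694  58x15 ang 129.9
green
px [322. 196.] 802 c 0.5916 -0.3588  58x10 ang 71.0
```

Request:
send_rows --twist '[[0, 0, 0], [0, 0, 0], [0, 0, 0], [0, 0, 0], [0, 0, 0], [0, 0, 0], [0, 0, 0], [0, 0, 0], [0, 0, 0], [0, 0, 0], [0, 0, 0], [0, 0, 0], [0, 0, 0], [0, 0, 0], [0, 0, 0], [0, 0, 0], [0, 0, 0], [0, 0, 0], [0, 0, 0], [0, 0, 0]]' --slide '[[0, 0.05, 0.7], [0, 0, 0.8], [0, 0, 0.8], [0, 0, 0.8], [0, 0, 0.8], [0, 0, 0.3], [0, 0, 0], [0, 0, 0], [0, 0, 0], [0, 0, 0], [0, 0, 0], [0, 0, -0.3], [0, 0, -0.6], [0, 0, -0.8], [0, 0, -0.8], [0, 0, -0.8], [0, 0, -0.8], [0, 0, -0.8], [0, 0, -0.9], [0, 0, 0]]' --claw '[0.5, 0.5, 0.5, 0.5, 0.5, 0.5, 0.5, 0, 0, 0, 0, 0, 0, 0, 0, 0, 0, 0, 0, 0]'

```text
clock: 37.25
tool_pos: [0.5956, -0.3611, 0.2685]
ee_rot: [[0.326, 0.945, 0.01], [0.945, -0.326, -0.007], [-0.003, 0.011, -1.0]]
force: [0.4, -0.2, -0.9]
finger_gap: 0.102
gripper_force: 58.8
```

Request:
send_rows --twist '[[0, 0, 0], [0, 0, 0], [0, 0, 0], [0, 0, 0], [0, 0, 0], [0, 0, 0], [0, 0, 0], [0, 0, 0], [0, 0, 0], [0, 0, 0], [0, 0, 0], [0, 0, 0], [0, 0, 0], [0, 0, 0], [0, 0, 0], [0, 0, 0], [0, 0, 0], [0, 0, 0], [0, 0, 0], [0, 0, 0]]' --slide '[[0.41, -0.115, 0], [0.813, -0.2276, 0], [0.813, -0.2276, 0], [0.813, -0.2276, 0], [0.813, -0.2276, 0], [0.813, -0.2276, 0], [0.813, -0.2276, 0], [0.813, -0.2276, 0], [0.813, -0.2276, 0], [0.813, -0.2276, 0], [0.813, -0.2276, 0], [0.813, -0.2276, 0], [0.813, -0.2276, 0], [0.813, -0.2276, 0], [0.813, -0.2276, 0], [0.813, -0.2276, 0], [0.813, -0.2276, 0], [0.41, -0.115, 0], [0, 0, 0], [0, 0, 0]]' --claw '[0, 0, 0, 0, 0, 0, 0, 0, 0, 0, 0, 0, 0, 0, 0, 0, 0, 0, 0, 0]'

```text
clock: 39.25
tool_pos: [0.6177, 0.0703, 0.2601]
ee_rot: [[0.326, 0.945, -0.002], [0.945, -0.326, -0.001], [-0.002, -0.002, -1.0]]
force: [0.6, -0.2, -1.8]
finger_gap: 0.102
gripper_force: 58.8
```

```bash
python3 - <<'E'
from g import *
s=st(); im,p=snap('wrist','w9.png'); rect(im,(0,0,640,400),O,p,.111);print('low'); rect(im,(0,0,640,400),G,p,.111);print('held');rect(im,(250,220,400,400),G,p,s['tool_pos'][2]+.025)
E
```

```text
39.25 [0.6177 0.0703 0.2601] gap 0.102 gf 58.8 F [ 0.6 -0.2 -1.8]
px [207. 130.] 257 c 0.5358 0.1529  59x10 ang 10.1
low
px [289.  94.] 735 c 0.6194 0.1553  56x10 ang 97.3
px [319. 264.] 2542 c 0.5883 -0.0142  139x23 ang 70.9
held
px [319. 271.] 2207 c 0.6183 0.0720  49x9 ang 70.9
```

View pics/w9.png

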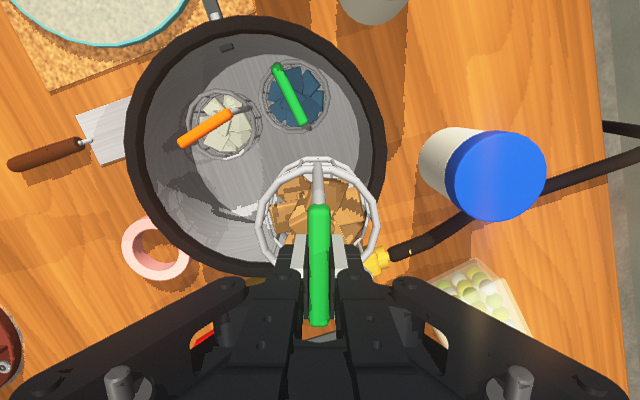

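White (207,130) and blue (289,94) stand upright in the pot, and the brown one is over the free slot. Lowering it.

Request:
send_rows --twist '[[0, 0, 0], [0, 0, 0], [0, 0, 0], [0, 0, 0], [0, 0, 0], [0, 0, 0], [0, 0, 0], [0, 0, 0], [0, 0, 0], [0, 0, 0], [0, 0, 0]]' --slide '[[0, -0.04, 0.5], [0, 0, 0.7], [0, 0, 0.7], [0, 0, 0.7], [0, 0, 0.7], [0, 0, 0.7], [0, 0, 0.7], [0, 0, 0.5], [0, 0, 0.3], [0, 0, 0.2], [0, 0, 0]]' --claw '[0, 0, 0, 0, 0, 0, 0, 0, 0, 0, 0]'

```text
clock: 40.4
tool_pos: [0.6185, 0.0708, 0.0918]
ee_rot: [[0.327, 0.945, 0.002], [0.945, -0.327, -0.0], [0.001, 0.002, -1.0]]
force: [-0.0, -0.2, -1.9]
finger_gap: 0.104
gripper_force: 58.8
```

Request:
send_rows --twist '[[0, 0, 0], [0, 0, 0], [0, 0, 0], [0, 0, 0], [0, 0, 0], [0, 0, 0], [0, 0, 0], [0, 0, 0], [0, 0, 0], [0, 0, 0], [0, 0, 0], [0, 0, 0], [0, 0, 0], [0, 0, 0]]' --slide '[[0, 0, 0.12], [0, 0, 0], [0, 0, 0], [0, 0, 0], [0, 0, 0], [0, 0, -0.3], [0, 0, -0.7], [0, 0, -0.9], [0, 0, -0.9], [0, 0, -0.9], [0, 0, -0.9], [0, 0, -0.9], [0, 0, -0.5], [0, 0, 0]]' --claw '[0, 0, 0.35, 0.35, 0.35, 0.35, 0.35, 0.35, 0.35, 0.35, 0.35, 0.35, 0.35, 0.35]'

```text
clock: 41.8
tool_pos: [0.6191, 0.071, 0.2703]
ee_rot: [[0.326, 0.945, 0.006], [0.945, -0.326, 0.0], [0.002, 0.006, -1.0]]
force: [-0.8, -1.4, 0.1]
finger_gap: 0.35
gripper_force: 0.0
```

Request:
send_rows --twist '[[0, 0, 0], [0, 0, 0], [0, 0, 0], [0, 0, 0], [0, 0, 0], [0, 0, 0], [0, 0, 0], [0, 0, 0], [0, 0, 0], [0, 0, 0], [0, 0, 0], [0, 0, 0], [0, 0, 0], [0, 0, 0], [0, 0, 0], [0, 0, 0], [0, 0, 0], [0, 0, 0], [0, 0, 0], [0, 0, 0]]' --slide '[[-0.814, 0.009, 0], [-0.814, 0.009, 0], [-0.814, 0.009, 0], [-0.814, 0.009, 0], [-0.814, 0.009, 0], [-0.814, 0.009, 0], [-0.814, 0.009, 0], [-0.814, 0.009, 0], [-0.814, 0.009, 0], [-0.814, 0.009, 0], [-0.814, 0.009, 0], [-0.814, 0.009, 0], [-0.814, 0.009, 0], [-0.814, 0.009, 0], [-0.814, 0.009, 0], [-0.814, 0.009, 0], [-0.814, 0.009, 0], [-0.814, 0.009, 0], [-0.814, 0.009, 0], [0, 0, 0]]' --claw '[0.5, 0.5, 0.5, 0.5, 0.5, 0.5, 0.5, 0.5, 0.5, 0.5, 0.5, 0.5, 0.5, 0.5, 0.5, 0.5, 0.5, 0.5, 0.5, 0.5]'

```text
clock: 43.8
tool_pos: [0.469, -0.3711, 0.2643]
ee_rot: [[0.329, 0.944, -0.003], [0.944, -0.329, 0.001], [0.0, -0.003, -1.0]]
force: [-0.8, -0.1, 0.0]
finger_gap: 0.498
gripper_force: 0.0
```

Request:
send_rows --twist '[[0, 0, -0.0815], [0, 0, -0.0815], [0, 0, -0.0815], [0, 0, -0.0815], [0, 0, -0.0815], [0, 0, -0.0815], [0, 0, -0.0815], [0, 0, -0.0815], [0, 0, 0]]' --slide '[[0, 0, 0], [0, 0, 0.2], [0, 0, 0.2], [0, 0, 0.3], [0, 0, 0.3], [0, 0, 0.3], [0, 0, 0.3], [0, 0, 0.2], [0, 0, 0]]' --claw '[0.5, 0.5, 0.5, 0.5, 0.5, 0.5, 0.5, 0.5, 0.5]'

```text
clock: 44.7
tool_pos: [0.4699, -0.3671, 0.2098]
ee_rot: [[-0.638, 0.77, -0.003], [0.77, 0.638, 0.004], [0.005, -0.0, -1.0]]
force: [0.3, 0.1, -0.2]
finger_gap: 0.502
gripper_force: 0.0
```

```bash
python3 look.py w10.png
```

```text
44.7 [ 0.4699 -0.3671  0.2098] gap 0.502 gf 0.0 F [ 0.3  0.1 -0.2]
yaw 129.66481492668302
orange
px [268. 195.] 514 c 0.4383 -0.3919  58x11 ang 129.4
green
px [98. 92.] 1073 c 0.2913 -0.4096  61x10 ang 30.5
```

The terracotta basket has been knocked about 40 mm aside, so I re-centre on it and measure again.

Request:
send_rows --twist '[[0, 0, 0], [0, 0, 0], [0, 0, 0], [0, 0, 0]]' --slide '[[0.02, -0.67, 0], [0.02, -0.67, 0], [0, 0, 0], [0, 0, 0]]' --claw '[0.5, 0.5, 0.5, 0.5]'

```text
clock: 45.15
tool_pos: [0.4393, -0.3937, 0.2128]
ee_rot: [[-0.636, 0.772, 0.001], [0.772, 0.636, 0.0], [-0.0, 0.001, -1.0]]
force: [-0.9, -0.0, 0.4]
finger_gap: 0.498
gripper_force: 0.0
```

```bash
python3 look.py w11.png
```

```text
45.15 [ 0.4393 -0.3937  0.2128] gap 0.498 gf 0.0 F [-0.9 -0.   0.4]
yaw 129.5076508221293
orange
px [317. 190.] 594 c 0.4386 -0.3925  59x10 ang 129.5
green
px [152.  90.] 1031 c 0.2910 -0.4098  59x10 ang 30.4
```

View pics/w11.png

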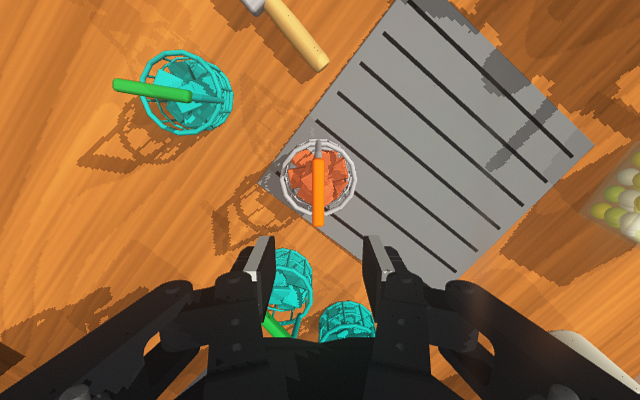

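The terracotta basket stands upright near the mat's corner, its grip at (317,190) and centred between the fingers. The turquoise ones are well away. Gripping it.

Request:
send_rows --twist '[[0, 0, 0], [0, 0, 0], [0, 0, 0], [0, 0, 0], [0, 0, 0], [0, 0, 0], [0, 0, 0], [0, 0, 0], [0, 0, 0], [0, 0, 0], [0, 0, 0], [0, 0, 0], [0, 0, 0], [0, 0, 0], [0, 0, 0], [0, 0, 0], [0, 0, 0], [0, 0, 0], [0, 0, 0], [0, 0, 0]]' --slide '[[0, 0, 0.7], [0, 0, 0.8], [0, 0, 0.8], [0, 0, 0.8], [0, 0, 0.8], [0, 0, 0.35], [0, 0, 0], [0, 0, 0], [0, 0, 0], [0, 0, 0], [0, 0, 0], [0, 0, -0.3], [0, 0, -0.6], [0, 0, -0.8], [0, 0, -0.8], [0, 0, -0.8], [0, 0, -0.8], [0, 0, -0.8], [0, 0, -0.9], [0, 0, 0]]' --claw '[0.5, 0.5, 0.5, 0.5, 0.5, 0.5, 0.5, 0, 0, 0, 0, 0, 0, 0, 0, 0, 0, 0, 0, 0]'

```text
clock: 47.2
tool_pos: [0.4408, -0.3956, 0.2642]
ee_rot: [[-0.638, 0.77, 0.006], [0.77, 0.638, -0.006], [-0.009, 0.001, -1.0]]
force: [0.4, -0.0, -1.6]
finger_gap: 0.103
gripper_force: 59.0
```

Request:
send_rows --twist '[[0, 0, 0], [0, 0, 0], [0, 0, 0], [0, 0, 0], [0, 0, 0], [0, 0, 0], [0, 0, 0], [0, 0, 0], [0, 0, 0], [0, 0, 0], [0, 0, 0], [0, 0, 0], [0, 0, 0], [0, 0, 0], [0, 0, 0], [0, 0, 0], [0, 0, 0], [0, 0, 0], [0, 0, 0], [0, 0, 0]]' --slide '[[0.276, 0.342, 0], [0.552, 0.683, 0], [0.552, 0.683, 0], [0.552, 0.683, 0], [0.552, 0.683, 0], [0.552, 0.683, 0], [0.552, 0.683, 0], [0.552, 0.683, 0], [0.552, 0.683, 0], [0.552, 0.683, 0], [0.552, 0.683, 0], [0.552, 0.683, 0], [0.552, 0.683, 0], [0.552, 0.683, 0], [0.552, 0.683, 0], [0.552, 0.683, 0], [0.552, 0.683, 0], [0.552, 0.683, 0], [0.276, 0.342, 0], [0, 0, 0]]' --claw '[0, 0, 0, 0, 0, 0, 0, 0, 0, 0, 0, 0, 0, 0, 0, 0, 0, 0, 0, 0]'

```text
clock: 49.2
tool_pos: [0.5315, 0.0726, 0.2571]
ee_rot: [[-0.64, 0.768, -0.004], [0.768, 0.64, 0.0], [0.003, -0.003, -1.0]]
force: [-0.1, -1.3, -1.9]
finger_gap: 0.101
gripper_force: 58.9
```

```bash
python3 - <<'E'
from g import *
s=st(); im,p=snap('wrist','w12.png'); print('or low');rect(im,(0,0,640,400),O,p,.111);print('gr low'); rect(im,(0,0,640,400),G,p,.111);print('held');rect(im,(250,200,400,400),O,p,s['tool_pos'][2]+.025)
E
```

```text
49.2 [0.5315 0.0726 0.2571] gap 0.101 gf 58.9 F [-0.1 -1.3 -1.9]
or low
px [373. 120.] 199 c 0.5336 0.1501  56x8 ang 5.3
px [317. 270.] 1865 c 0.5840 0.0099  138x23 ang 130.0
gr low
px [445. 175.] 777 c 0.6165 0.1548  57x12 ang 97.1
px [393. 233.] 411 c 0.6179 0.0808  39x13 ang 71.5
held
px [317. 271.] 1837 c 0.5279 0.0781  55x9 ang 130.0
```

Request:
send_rows --twist '[[0, 0, 0], [0, 0, 0], [0, 0, 0], [0, 0, 0], [0, 0, 0], [0, 0, 0], [0, 0, 0], [0, 0, 0], [0, 0, 0], [0, 0, 0], [0, 0, 0]]' --slide '[[-0.14, -0.03, 0.5], [0, 0, 0.7], [0, 0, 0.7], [0, 0, 0.7], [0, 0, 0.7], [0, 0, 0.7], [0, 0, 0.7], [0, 0, 0.5], [0, 0, 0.3], [0, 0, 0.15], [0, 0, 0]]' --claw '[0, 0, 0, 0, 0, 0, 0, 0, 0, 0, 0]'

```text
clock: 50.35
tool_pos: [0.5356, 0.0667, 0.0902]
ee_rot: [[-0.638, 0.77, 0.001], [0.77, 0.638, -0.0], [-0.001, 0.001, -1.0]]
force: [-0.3, 0.4, -2.3]
finger_gap: 0.103
gripper_force: 58.9
```

Request:
send_rows --twist '[[0, 0, 0], [0, 0, 0], [0, 0, 0], [0, 0, 0], [0, 0, 0], [0, 0, 0], [0, 0, 0], [0, 0, 0], [0, 0, 0], [0, 0, 0], [0, 0, 0], [0, 0, 0], [0, 0, 0], [0, 0, 0]]' --slide '[[0, 0, 0.1], [0, 0, 0], [0, 0, 0], [0, 0, 0], [0, 0, 0], [0, 0, -0.3], [0, 0, -0.7], [0, 0, -0.9], [0, 0, -0.9], [0, 0, -0.9], [0, 0, -0.9], [0, 0, -0.9], [0, 0, -0.5], [0, 0, 0]]' --claw '[0, 0, 0.35, 0.35, 0.35, 0.35, 0.35, 0.35, 0.35, 0.35, 0.35, 0.35, 0.35, 0.35]'

```text
clock: 51.75
tool_pos: [0.5368, 0.0671, 0.2701]
ee_rot: [[-0.638, 0.77, 0.006], [0.77, 0.638, -0.0], [-0.004, 0.005, -1.0]]
force: [0.1, 0.4, 0.3]
finger_gap: 0.353
gripper_force: 0.0
```

Request:
send_rows --twist '[[0, 0, 0], [0, 0, 0], [0, 0, 0], [0, 0, 0], [0, 0, 0], [0, 0, 0], [0, 0, 0], [0, 0, 0], [0, 0, 0], [0, 0, 0], [0, 0, 0], [0, 0, 0], [0, 0, 0], [0, 0, 0]]' --slide '[[0.694, 0.383, 0], [0.694, 0.383, 0], [0.694, 0.383, 0], [0.694, 0.383, 0], [0.694, 0.383, 0], [0.694, 0.383, 0], [0.694, 0.383, 0], [0.694, 0.383, 0], [0.694, 0.383, 0], [0.694, 0.383, 0], [0.694, 0.383, 0], [0.694, 0.383, 0], [0.694, 0.383, 0], [0.694, 0.383, 0]]' --claw '[1, 1, 1, 1, 1, 1, 1, 1, 1, 1, 1, 1, 1, 1]'

```text
clock: 53.15
tool_pos: [0.4717, 0.3945, 0.2641]
ee_rot: [[-0.638, 0.77, -0.003], [0.77, 0.638, -0.002], [0.0, -0.004, -1.0]]
force: [-1.1, -0.4, -0.6]
finger_gap: 1.0
gripper_force: 0.0
```

Request:
send_rows --twist '[[0, 0, 0.0862], [0, 0, 0.0862], [0, 0, 0.0862], [0, 0, 0.0862], [0, 0, 0.0862], [0, 0, 0.0862], [0, 0, 0.0862], [0, 0, 0.0862], [0, 0, 0.0862], [0, 0, 0.0862], [0, 0, 0], [0, 0, 0], [0, 0, 0], [0, 0, 0], [0, 0, 0], [0, 0, 0]]' --slide '[[0, 0, 0], [0, 0, 0], [0, 0, 0], [0, 0, 0], [0, 0, 0.3], [0, 0, 0.5], [0, 0, 0.5], [0, 0, 0.5], [0, 0, 0.5], [0, 0, 0.5], [0, 0, 0.5], [0, 0, 0.5], [0, 0, 0], [0, 0, 0], [0, 0, 0], [0, 0, 0]]' --claw '[1, 1, 1, 1, 1, 1, 1, 1, 1, 1, 1, 1, 1, 1, 1, 1]'

```text
clock: 54.75
tool_pos: [0.4736, 0.3947, 0.154]
ee_rot: [[0.615, 0.789, 0.002], [0.789, -0.615, 0.001], [0.002, 0.001, -1.0]]
force: [0.4, 0.4, 0.8]
finger_gap: 1.002
gripper_force: 0.0
```

```bash
python3 - <<'E'
from g import *
s=st(); print(np.round(s['ee_rot'],4).tolist()); im,p=snap('wrist','w13.png'); t,_=snap('top'); d,_=snap('side')
rect(im,(150,0,500,330),K,p,.056,300)
cv2.imwrite('pics/c13.png',np.hstack([cv2.resize(im,(400,250)),cv2.resize(t[130:250,215:305],(188,250)),cv2.resize(d[120:240,270:370],(208,250))])[:,:,::-1])
E
```

```text
54.75 [0.4736 0.3947 0.154 ] gap 1.002 gf 0.0 F [0.4 0.4 0.8]
[[0.6145, 0.7889, 0.0019], [0.7889, -0.6145, 0.0013], [0.0022, 0.0007, -1.0]]
px [318. 193.] 2194 c 0.4738 0.3964  108x13 ang 52.1
px [190. 297.] 3829 c 0.3337 0.4004  90x64 ang 44.0
px [452. 298.] 4267 c 0.5187 0.2562  83x80 ang 142.1
```

View pics/c13.png

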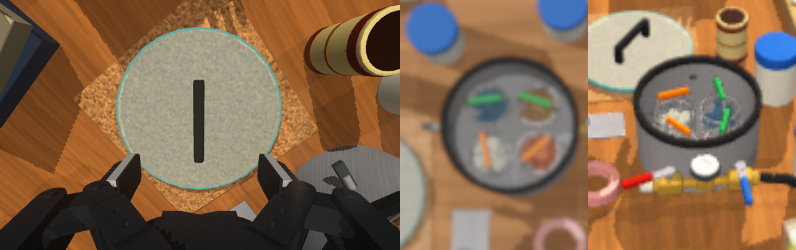

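Four grips stand upright in the pot (composite view), and the lid's handle is at (0.4738, 0.3964), centred between the fingers. Gripping the lid.

Request:
send_rows --twist '[[0, 0, 0], [0, 0, 0], [0, 0, 0], [0, 0, 0], [0, 0, 0], [0, 0, 0], [0, 0, 0], [0, 0, 0], [0, 0, 0], [0, 0, 0], [0, 0, 0], [0, 0, 0], [0, 0, 0], [0, 0, 0]]' --slide '[[0.02, 0, 0.6], [0.02, 0, 0.8], [0, 0, 0.8], [0, 0, 0.8], [0, 0, 0.7], [0, 0, 0.43], [0, 0, 0], [0, 0, 0], [0, 0, 0], [0, 0, 0], [0, 0, 0], [0, 0, 0], [0, 0, -0.2], [0, 0, 0]]' --claw '[1, 1, 1, 1, 1, 1, 1, 0, 0, 0, 0, 0, 0, 0]' --force 70

```text
clock: 56.3
tool_pos: [0.4727, 0.3945, 0.034]
ee_rot: [[0.615, 0.789, -0.001], [0.789, -0.615, -0.001], [-0.002, -0.0, -1.0]]
force: [0.6, 0.0, -7.5]
finger_gap: 0.153
gripper_force: 68.8
```

Request:
send_rows --twist '[[0, 0, 0], [0, 0, 0], [0, 0, 0], [0, 0, 0], [0, 0, 0], [0, 0, 0], [0, 0, 0], [0, 0, 0], [0, 0, 0], [0, 0, 0], [0, 0, 0], [0, 0, 0]]' --slide '[[0, 0, -0.5], [0, 0, -0.7], [0, 0, -0.7], [0, 0, -0.7], [0, 0, -0.7], [0, 0, -0.7], [0, 0, -0.7], [0, 0, -0.7], [0, 0, -0.7], [0, 0, -0.7], [0, 0, -0.4], [0, 0, 0]]' --claw '[0, 0, 0, 0, 0, 0, 0, 0, 0, 0, 0, 0]'

```text
clock: 57.5
tool_pos: [0.4746, 0.3958, 0.2535]
ee_rot: [[0.615, 0.789, 0.004], [0.789, -0.615, 0.003], [0.004, 0.002, -1.0]]
force: [0.8, 0.9, -6.3]
finger_gap: 0.152
gripper_force: 69.0
```

Request:
send_rows --twist '[[0, 0, 0], [0, 0, 0], [0, 0, 0], [0, 0, 0], [0, 0, 0], [0, 0, 0], [0, 0, 0], [0, 0, 0], [0, 0, 0], [0, 0, 0], [0, 0, 0], [0, 0, 0], [0, 0, 0], [0, 0, 0], [0, 0, 0], [0, 0, 0], [0, 0, 0], [0, 0, 0], [0, 0, 0]]' --slide '[[-0.18, 0.281, 0], [-0.359, 0.562, 0], [-0.359, 0.562, 0], [-0.359, 0.562, 0], [-0.359, 0.562, 0], [-0.359, 0.562, 0], [-0.359, 0.562, 0], [-0.359, 0.562, 0], [-0.359, 0.562, 0], [-0.359, 0.562, 0], [-0.359, 0.562, 0], [-0.359, 0.562, 0], [-0.359, 0.562, 0], [-0.359, 0.562, 0], [-0.359, 0.562, 0], [-0.18, 0.281, 0], [0, 0, 0], [0, 0, 0], [0, 0, 0]]' --claw '[0, 0, 0, 0, 0, 0, 0, 0, 0, 0, 0, 0, 0, 0, 0, 0, 0, 0, 0]'

```text
clock: 59.4
tool_pos: [0.5731, 0.113, 0.2503]
ee_rot: [[0.614, 0.789, -0.001], [0.789, -0.614, 0.001], [-0.0, -0.001, -1.0]]
force: [-0.6, 0.1, -6.3]
finger_gap: 0.149
gripper_force: 68.9
```

```bash
python3 - <<'E'
from g import *
s=st(); im,p=snap('wrist','w14.png'); z=s['tool_pos'][2]
hsv=cv2.cvtColor(im,cv2.COLOR_RGB2HSV).astype(int)
m=((hsv[...,0]>80)&(hsv[...,0]<100)&(hsv[...,1]>90)); m[330:]=0
ys,xs=np.where(m); W=np.array([ray(p,q,z-.027+.006)[:2] for q in zip(xs,ys)])
for _ in range(8):
    c,r=circ(W); d=np.hypot(*(W-c).T); W=W[abs(d-r)<max(.003,.02/(1+_*2))]
print('lid held',c,r,len(W),'tcp',s['tool_pos'][:2])
E
```

```text
59.4 [0.5731 0.113  0.2503] gap 0.149 gf 68.9 F [-0.6  0.1 -6.3]
lid held [0.57062793 0.11039008] 0.12450403353056622 4544 tcp [0.57310577 0.1129957 ]
```

Request:
send_rows --twist '[[0, 0, 0], [0, 0, 0], [0, 0, 0], [0, 0, 0], [0, 0, 0], [0, 0, 0], [0, 0, 0], [0, 0, 0]]' --slide '[[0.02, 0.02, 0.5], [0, 0, 0.6], [0, 0, 0.6], [0, 0, 0.6], [0, 0, 0.4], [0, 0, 0.2], [0, 0, 0.1], [0, 0, 0]]' --claw '[0, 0, 0, 0, 0, 0, 0, 0]'

```text
clock: 60.25
tool_pos: [0.5748, 0.1124, 0.1609]
ee_rot: [[0.615, 0.789, 0.0], [0.789, -0.615, 0.0], [0.0, 0.0, -1.0]]
force: [0.0, -0.0, -6.6]
finger_gap: 0.15
gripper_force: 68.8
```

Lower it the last 3 to 4 mm, release, rise and check.

Request:
send_rows --twist '[[0, 0, 0], [0, 0, 0], [0, 0, 0], [0, 0, 0], [0, 0, 0], [0, 0, 0], [0, 0, 0], [0, 0, 0], [0, 0, 0], [0, 0, 0], [0, 0, 0], [0, 0, 0], [0, 0, 0], [0, 0, 0], [0, 0, 0]]' --slide '[[0, 0, 0.07], [0, 0, 0.05], [0, 0, 0], [0, 0, 0], [0, 0, 0], [0, 0, 0], [0, 0, -0.3], [0, 0, -0.6], [0, 0, -0.8], [0, 0, -0.8], [0, 0, -0.8], [0, 0, -0.8], [0, 0, -0.8], [0, 0, 0], [0, 0, 0]]' --claw '[0, 0, 0, 1, 1, 1, 1, 1, 1, 1, 1, 1, 1, 1, 1]'

```text
clock: 61.75
tool_pos: [0.575, 0.1123, 0.3054]
ee_rot: [[0.615, 0.789, 0.002], [0.789, -0.615, 0.0], [0.002, 0.002, -1.0]]
force: [-1.0, -0.1, -0.3]
finger_gap: 0.999
gripper_force: 0.0
```

```bash
python3 - <<'E'
from g import *
s=st(); im,p=snap('wrist','w15.png')
rect(im,(250,80,400,330),K,p,.183,300)
hsv=cv2.cvtColor(im,cv2.COLOR_RGB2HSV).astype(int)
m=((hsv[...,0]>80)&(hsv[...,0]<100)&(hsv[...,1]>90)); m[330:]=0
ys,xs=np.where(m); W=np.array([ray(p,q,.136)[:2] for q in zip(xs,ys)])
W=W[abs(np.hypot(*(W-[.574,.113]).T)-.122)<.012]
for _ in range(6):
    c,r=circ(W); d=np.hypot(*(W-c).T); W=W[abs(d-r)<.004]
print('lid',c,r,len(W))
rect(im,(0,0,640,400),R,p,.114,60)
E
```

```text
61.75 [0.575  0.1123 0.3054] gap 0.999 gf 0.0 F [-1.  -0.1 -0.3]
px [318. 187.] 1838 c 0.5748 0.1127  108x13 ang 51.7
lid [0.57293421 0.11067443] 0.12249265726771064 1651
px [327. 330.] 340 c 0.4607 -0.0504  44x16 ang 16.8
```

The lid is centred within about 2 mm. Next the vent lever: I go over its grip with the tool x axis along the lever.

Request:
send_rows --twist '[[0, 0, 0], [0, 0, 0], [0, 0, 0], [0, 0, 0], [0, 0, 0], [0, 0, 0], [0, 0, 0], [0, 0, 0], [0, 0, 0], [0, 0, 0.0782], [0, 0, 0.0782], [0, 0, 0.0782], [0, 0, 0.0782], [0, 0, 0.0782], [0, 0, 0], [0, 0, 0], [0, 0, 0]]' --slide '[[-0.784, 0.008, 0], [-0.784, 0.008, 0], [-0.784, 0.008, 0], [-0.784, 0.008, 0], [-0.784, 0.008, 0], [-0.784, 0.008, 0], [-0.784, 0.008, 0], [-0.784, 0.008, 0], [-0.784, 0.008, 0], [0, 0, 0.4], [0, 0, 0.6], [0, 0, 0.6], [0, 0, 0.6], [0, 0, 0.6], [0, 0, 0.4], [0, 0, 0], [0, 0, 0]]' --claw '[0.5, 0.5, 0.5, 0.5, 0.5, 0.5, 0.5, 0.5, 0.5, 0.5, 0.5, 0.5, 0.5, 0.5, 0.5, 0.5, 0.5]'

```text
clock: 63.5
tool_pos: [0.4458, -0.0559, 0.2078]
ee_rot: [[0.956, 0.292, -0.001], [0.292, -0.956, 0.0], [-0.001, -0.001, -1.0]]
force: [0.6, 0.1, -0.1]
finger_gap: 0.497
gripper_force: 0.0
```

```bash
python3 - <<'E'
from g import *
s=st(); im,p=snap('wrist','w16.png'); print('yaw',np.degrees(np.arctan2(s['ee_rot'][1][0],s['ee_rot'][0][0])))
rect(im,(0,0,640,330),R,p,.115,60); print('blue');rect(im,(350,0,640,330),B,p,.115,100)
E
```

```text
63.5 [ 0.4458 -0.0559  0.2078] gap 0.497 gf 0.0 F [ 0.6  0.1 -0.1]
yaw 16.96852441530125
px [344.  15.] 70 c 0.5741 -0.0340  18x2 ang 128.1
px [321. 188.] 1110 c 0.4546 -0.0542  54x12 ang 17.5
blue
```

Request:
send_rows --twist '[[0, 0, 0], [0, 0, 0], [0, 0, 0], [0, 0, 0], [0, 0, 0], [0, 0, 0], [0, 0, 0], [0, 0, 0], [0, 0, 0], [0, 0, 0], [0, 0, 0]]' --slide '[[0, 0, 0.7], [0, 0, 0.8], [0, 0, 0.8], [0, 0, 0.8], [0, 0, 0.6], [0, 0, 0.23], [0, 0, 0], [0, 0, 0], [0, 0, 0], [0, 0, 0], [0, 0, 0]]' --claw '[0.5, 0.5, 0.5, 0.5, 0.5, 0.5, 0.5, 0, 0, 0, 0]' --force 40

```text
clock: 64.65
tool_pos: [0.4476, -0.0567, 0.0919]
ee_rot: [[0.957, 0.29, 0.003], [0.29, -0.957, -0.001], [0.003, 0.002, -1.0]]
force: [-1.1, -2.3, 5.1]
finger_gap: 0.142
gripper_force: 41.0
```

Request:
send_rows --twist '[[0, 0, -0.05444], [0, 0, -0.05444], [0, 0, -0.05444], [0, 0, -0.05444], [0, 0, -0.05444], [0, 0, -0.05444], [0, 0, -0.05444], [0, 0, -0.05444], [0, 0, -0.05444], [0, 0, -0.05444], [0, 0, -0.05444], [0, 0, -0.05444], [0, 0, -0.05444], [0, 0, 0]]' --slide '[[0.008, 0.19, 0], [0.008, 0.19, 0], [0.008, 0.19, 0], [0.008, 0.19, 0], [0.008, 0.19, 0], [0.008, 0.19, 0], [0.008, 0.19, 0], [0.008, 0.19, 0], [0.008, 0.19, 0], [0.008, 0.19, 0], [0.008, 0.19, 0], [0.008, 0.19, 0], [0.008, 0.19, 0], [0, 0, 0]]' --claw '[0, 0, 0, 0, 0, 0, 0, 0, 0, 0, 0, 0, 0, 0]'

```text
clock: 66.05
tool_pos: [0.4993, -0.1021, 0.0918]
ee_rot: [[0.16, 0.987, -0.001], [0.987, -0.16, 0.001], [0.001, -0.001, -1.0]]
force: [-3.5, 1.4, 9.6]
finger_gap: 0.145
gripper_force: 41.7
```

Request:
send_rows --twist '[[0, 0, -0.05444], [0, 0, -0.05], [0, 0, 0], [0, 0, 0]]' --slide '[[0.008, 0.19, 0], [0.008, 0.2, 0], [0, 0.03, 0], [0, 0, 0]]' --claw '[0, 0, 0, 0]'

```text
clock: 66.45
tool_pos: [0.5074, -0.1028, 0.0916]
ee_rot: [[0.002, 1.0, -0.012], [1.0, -0.002, 0.002], [0.002, -0.012, -1.0]]
force: [-14.7, 1.1, 18.6]
finger_gap: 0.142
gripper_force: 45.1
```

The lever is at its stop, with a 15 N reaction. I release, rise and measure both levers.

Request:
send_rows --twist '[[0, 0, 0], [0, 0, 0], [0, 0, 0], [0, 0, 0], [0, 0, 0], [0, 0, 0], [0, 0, 0], [0, 0, 0], [0, 0, 0], [0, 0, 0]]' --slide '[[0, 0, 0], [0, 0, 0], [0, 0, 0], [0, 0, -0.4], [0, 0, -0.8], [0, 0, -0.8], [0, 0, -0.8], [0, 0, -0.8], [0, 0, 0], [0, 0, 0]]' --claw '[0.4, 0.4, 0.5, 0.5, 0.5, 0.5, 0.5, 0.5, 0.5, 0.5]'

```text
clock: 67.45
tool_pos: [0.5121, -0.1035, 0.1992]
ee_rot: [[0.0, 1.0, 0.002], [1.0, -0.0, -0.001], [-0.001, 0.002, -1.0]]
force: [-0.6, 0.7, 0.6]
finger_gap: 0.499
gripper_force: 0.0
```

```bash
cat > lev.py <<'E'
from g import *
import sys
s=st(); im,p=snap('wrist',sys.argv[1]); print('yaw',np.degrees(np.arctan2(s['ee_rot'][1][0],s['ee_rot'][0][0])))
print('red');rect(im,(0,0,640,330),R,p,.115,60); print('blue');rect(im,(0,0,640,330),B,p,.115,150)
E
python3 lev.py w17.png
```

```text
67.45 [ 0.5121 -0.1035  0.1992] gap 0.499 gf 0.0 F [-0.6  0.7  0.6]
yaw 89.97539800319075
red
px [407. 108.] 61 c 0.5741 -0.0339  17x2 ang 128.4
px [312. 192.] 1163 c 0.5078 -0.0951  54x12 ang 89.3
blue
px [474. 197.] 1115 c 0.6288 -0.0987  54x14 ang 90.0
```

Red is at 89.3°, so the vent is shut. The lid is on, so I open the blue lever by 44 to 45°.

Request:
send_rows --twist '[[0, 0, 0], [0, 0, 0], [0, 0, 0], [0, 0, 0], [0, 0, 0], [0, 0, 0], [0, 0, 0], [0, 0, 0], [0, 0, 0], [0, 0, 0], [0, 0, 0], [0, 0, 0], [0, 0, 0], [0, 0, 0], [0, 0, 0], [0, 0, 0], [0, 0, 0]]' --slide '[[-0.03, 0.78, 0], [-0.03, 0.78, 0], [-0.03, 0.78, 0], [-0.04, 0.78, 0], [0, 0.78, 0], [0, 0, 0], [0, 0, 0.6], [0, 0, 0.8], [0, 0, 0.8], [0, 0, 0.8], [0, 0, 0.4], [0, 0, 0.22], [0, 0, 0], [0, 0, 0], [0, 0, 0], [0, 0, 0], [0, 0, 0]]' --claw '[0.5, 0.5, 0.5, 0.5, 0.5, 0.5, 0.5, 0.5, 0.5, 0.5, 0.5, 0.5, 0.5, 0, 0, 0, 0]'

```text
clock: 69.2
tool_pos: [0.6297, -0.1078, 0.0914]
ee_rot: [[-0.0, 1.0, 0.003], [1.0, 0.0, -0.001], [-0.001, 0.003, -1.0]]
force: [-0.2, 0.3, 4.6]
finger_gap: 0.144
gripper_force: 40.9
```

Request:
send_rows --twist '[[0, 0, -0.05444], [0, 0, -0.05444], [0, 0, -0.05444], [0, 0, -0.05444], [0, 0, -0.05444], [0, 0, -0.05444], [0, 0, -0.05444], [0, 0, -0.05444], [0, 0, -0.05444], [0, 0, 0], [0, 0, 0]]' --slide '[[0.008, 0.19, 0], [0.008, 0.19, 0], [0.008, 0.19, 0], [0.008, 0.19, 0], [0.008, 0.19, 0], [0.008, 0.19, 0], [0.008, 0.19, 0], [0.008, 0.19, 0], [0.008, 0.19, 0], [0, 0, 0], [0, 0, 0]]' --claw '[0, 0, 0, 0, 0, 0, 0, 0, 0, 0, 0]'

```text
clock: 70.3
tool_pos: [0.6752, -0.0886, 0.0914]
ee_rot: [[-0.696, 0.718, -0.0], [0.718, 0.696, -0.0], [-0.0, -0.0, -1.0]]
force: [-2.9, 0.7, 6.7]
finger_gap: 0.144
gripper_force: 41.5
```

Request:
send_rows --twist '[[0, 0, 0], [0, 0, 0], [0, 0, 0], [0, 0, 0], [0, 0, 0], [0, 0, 0], [0, 0, 0], [0, 0, 0], [0, 0, 0], [0, 0, 0], [0, 0, 0], [0, 0, 0], [0, 0, 0], [0, 0, 0]]' --slide '[[0, 0, 0], [0, 0, 0], [0, 0, 0], [0, 0, -0.4], [0, 0, -0.8], [0, 0, -0.8], [0, 0, -0.8], [0, 0, -0.8], [0, 0, -0.8], [0, 0, -0.8], [0, 0, -0.8], [-0.8, 0, -0.8], [-0.5, 0, -0.4], [0, 0, 0]]' --claw '[0.4, 0.4, 0.5, 0.5, 0.5, 0.5, 0.5, 0.5, 0.5, 0.5, 0.5, 0.5, 0.5, 0.5]'

```text
clock: 71.7
tool_pos: [0.7042, -0.1184, 0.3098]
ee_rot: [[-0.694, 0.72, 0.007], [0.72, 0.694, -0.002], [-0.006, 0.003, -1.0]]
force: [-0.3, 0.4, 0.3]
finger_gap: 0.5
gripper_force: 0.0
```

```bash
python3 lev.py w18.png
```

```text
71.7 [ 0.7042 -0.1184  0.3098] gap 0.5 gf 0.0 F [-0.3  0.4  0.3]
yaw 133.97335132880406
red
px [187.  20.] 877 c 0.5098 -0.0962  54x15 ang 88.2
blue
px [460. 124.] 5671 c 0.7762 0.0217  91x84 ang 44.0
px [318. 126.] 587 c 0.6699 -0.0825  53x11 ang 134.2
```

View pics/w18.png

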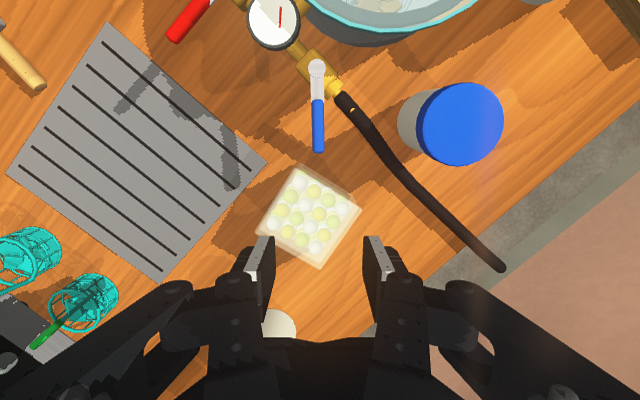

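The blue lever at (318,126) stands at 134°, about 45° open. The red lever at (188,20) is across the pipe, shut. The gripper touches nothing, so I hand in.

```bash
python3 -c "
from cell import manip
print(manip.finish_job())"
```

```text
the job is handed in; nothing more can be done
None
```

I handed the job in at about 72 s; no verdict came back, but my last measurements show all four baskets upright in the chamber, the lid centred within about 2 mm, the vent shut and the suction valve at about 45°.

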